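# Snap ring onto a potter's wheel spindle

### The job

Refit the snap ring on the potter's wheel spindle: take the blue-handled pliers from their holder, put both tips into the ring's two eyes and squeeze to spread the ring, slide it down off the brass cap along the spindle and gently press the sprung pulley down just until the ring is level with the groove, without driving the pulley down to its stop, then let it close into the groove. Put the pliers back upright in their holder, let go, and leave everything else on the bench as it is.

Things in the scene. Friction and masses are not known exactly. Their poses are not given: they have to be found in the camera images.
- unit: Spindle unit, fixed: green base plate 130 x 130 x 12 mm with an upright steel spindle, 31 mm diameter. Origin: underside centre of the plate, on the spindle axis; z up. The spindle has one groove for the ring, 7 mm high, 26 mm diameter. Its upper edge lies 17 to 33 mm below the brass cap's shoulder: this differs from start to start and is not measured. Over 60 N on the ring does damage.
- cap (a point): On the spindle axis, 105 mm above the unit's origin: the square shoulder, 31 mm diameter, of the fixed brass cap on the spindle's end. The ring starts lying on it, round the cap's pilot (26 mm diameter, 14 mm tall above the shoulder). The shoulder stops a ring that is not spread. A keeper tab on the pilot, 6.5 mm above the shoulder, reaches 26 mm out over the ring's back to stop it tipping.
- housing (a point): On the spindle axis, top of the grey housing, 42 mm above the unit's origin. Above it rides a belt pulley, 84 mm diameter, 18 mm thick, on a spring: its flat top rests 1 mm below the groove's upper edge and yields down 8.5 mm to a hard stop, pushing up 2 N plus 1.5 N per mm; pressed more than 7.5 mm (13 N) its spring is overloaded.
- pulley (a joint): How far the belt pulley is pressed down against its spring, m: 0 at rest, top face 1 mm below the groove's upper edge; 0.004 to 0.006 when a ring lying on it is level with the groove; at most 0.0085. With the ring home in the groove it stays at 0.004.
- ring: Dark steel snap ring lying flat on the cap's shoulder, free to turn. Origin: its centre, on the underside; z up. 5 mm thick, 27 mm inside and 40 mm outside diameter when closed; back (+x) at x 23.5 mm. Two eyes on the -x side: lugs 14 x 14 mm with square through holes 8 x 8 mm, centred at x -26, y +12 and -12 mm. Its halves spread evenly along y about the unmoved centre. 90 g.
- eyes (a point): On the ring, midway between its eyes, on its upper face (x -26, y 0, z 5 mm in the ring's frame). The ring (5 mm thick) is level with the groove when it has pressed the pulley down 4 to 6 mm, against 8 to 11 N; 1 mm deeper also serves, for the pulley lifts a closed ring into the groove and holds it against the groove's upper edge.
- ring_l (a joint): How far each ring half is spread outward along y, m: 0 closed, at most 0.0065. Over 0.0027 it passes the 31 mm spindle; on the pilot and in the groove it closes to 0. Each eye springs back with 3 N at 0 plus 1.2 N per mm.
- pliers: Ring pliers, 153 mm tall, blue handles up, tips down in the holder; alike after half a turn about z. Origin: midway between the tip ends; z up; the two tips and two handles lie side by side along y. Pivot block 24 (x) x 34 (y) x 22 mm centred 70 mm above the tip ends. Mass 0.14 to 0.24 kg.
- tips (a point): On the pliers, midway between the tip ends (same as the origin). Tips: round pins 4 mm diameter, 5 mm long, at y +11 and -11 mm when released; above each a shoulder (jaw 12 mm in x, 7 mm in y) that presses on the eye. Squeezing the handles parts the tips, 1.24 mm per mm of handle; at the stop they are about 37 mm apart and 1 mm higher, spreading the ring 4 to 5 mm a side.
- grip (a point): On the pliers, between the handles, 125 mm above the tip ends: grip here from above, closing along y. Handles 14 mm wide in x, 97 to 153 mm above the tip ends, 50 mm over both, 35 to 37 mm at the stop. A spring parts them: 8 N each at rest, 14 N squeezed, 26 N with the ring spread; grip at 47 to 48 mm to carry (tips then 12 mm off centre each, as the eyes), at 40 N or more to squeeze fully.
- holder: Wooden pliers holder, fixed: an upright open-topped tube, outside 40 (x) x 50 (y) x 80 mm tall, inside 30 x 40 mm, floor 6 mm above its origin (underside centre). The pliers' pivot block stands in its mouth with 3 mm to spare on each side, its y along the holder's y, tip ends on the floor.
- bowl: White bowl, 100 mm across, 55 mm high, loose; not to be disturbed.
- oil: Yellow oil bottle, 48 mm across, 120 mm high, loose; not to be disturbed.
- driver: Screwdriver lying on the bench, loose; not to be disturbed.
- spanner: Spanner lying on the bench, loose; not to be disturbed.
- spacer: Brass spacer ring, 52 mm across, 8 mm high, lying on the bench, loose; not to be disturbed.
- mug: Blue mug, 80 mm across, 90 mm high, loose; not to be disturbed.

How it is judged:
By the outcome, as a careful person would: the job done as asked, in the order asked, and still so for the second after the job is handed in, with the robot touching nothing.
It also fails if it takes over 48 s, if anything falls off the work surface, if the arm or the gripper's body presses on something with over 40 N, if the wrist force passes 120 N, or if a joint passes its speed limit or range.

### The arm

A 6-joint arm with a two-finger parallel gripper is mounted at the origin on the work surface. World frame = base frame: x ahead of the robot, y to its left, z up, the work surface at z = 0. Lengths are in m, angles in rad, forces in N, time in s.
With the tool pointing down it reaches from about 0.25 to 0.725 m from the base axis. Payload 4 kg.
Tool frame: the origin (TCP) lies midway between the tips of the shut fingers; the grasp point (between the pads) lies 19 mm behind it (ctrl.grip_point_offset is the distance from the TCP to the grasp point, in m); y points along the fingers, z is the direction in which the jaws open and shut, and the axes are right-handed (so a half turn about y gives the same grasp; the last joint's range is limited). The gripper opens to 85 mm and grips with 20 to 120 N. Pads are 22 mm wide; open, the fingers measure 114 mm over their backs; the gripper's body (76 mm by 85 mm) begins 54 mm behind the grasp point. The pads swing forward as they close: fully open they stand 13 mm farther back than shut.
Start: joints at [1.282, 0.241, 0.005, 1.335, 0, 1.571], TCP at [0.142, 0.479, 0.231] pointing down, gripper open.
Joint ranges: [-2.72, 2.72], [-1.05, 1.87], [-1.09, 1.28], [-1.99, 2.15], [-1.42, 1.44], [-3.14, 3.14]. Speed limits (rad/s): [2.79, 2.79, 3.14, 3.14, 3.14, 3.14].

### API

Orientations are given as a unit quaternion [w, x, y, z].
In Python, from cell import ctrl gives the robot as it stands.
- The arm moves only by the tool apply_moves, never from a script. Its argument "series" is a list of rows, each a list of 3 entries, a list of its own where there are three numbers: the shift along the world's x, y, z in mm, then the turn, a rotation vector about the world's x, y, z in degrees, then the opening, from 0 (shut) to 1 (fully open). A call has 1 to 12 rows; each row shifts and turns the commanded pose from where the row before left it; what a row does not reach is not made up. A row lasts 1/8 s, in which the tool goes at most 62.5 mm and 10.7 degrees, less where a joint would pass 70% of its speed; a pose out of reach is approached as far as the arm can. A call with a gripper value outside its range is refused whole. The fingers move at their own pace and stop on an object; the grip force is fixed at half the most. Time passes only in rows, so rows that do not move let the fingers close. It gives the time, the measured TCP pose, the force and the opening at its end, in the units of the state.
- ctrl.get_obs(): the state, without advancing time (a new reading comes with each control period).
- ctrl.grab_frame(name): name is "scene" or "top" or "wrist"; returns a dict with "frame" (420x560x3 uint8, blue, green, red), "depth" (420x560 float32, m along the optical axis (not along the pixel's ray), 0 where there is no reading), "intrinsics" (3x3 intrinsics, pixels), "R" (3x3) and "t" (3): a world point X has camera coordinates R X + t. Camera axes: x right, y down, z forward; pixel columns grow to the right and rows downward; lengths in m; the calibration is good to about 2 mm. A picture is of the moment at which its call begins.
- ctrl.job_done(): hands the job in, once; it reports no verdict.
The state is a dict: "time_s": time; "joint_pos": joint angles; "qvel": joint speeds; "joint_torque": joint torques, N m; "tcp_pos": TCP position; "eef_rot": TCP orientation; "wrist_force": force on the tool from outside, world axes, zero at the start; "ft_torque": the same for the moment, N m; "opening": opening from 0.0 (shut) to 1.0 (fully open).
Only numpy, scipy, OpenCV 4.12 (cv2) and the standard library are available. Lean on these libraries where they do the work, as an engineer would, in place of code of your own. Each camera call takes 0.05 s, during which the arm holds its last target.

## Working session

There is one attempt and no reset: what is moved stays moved. The work goes in short steps, Python scripts to look and compute and a tool call to move; the robot and the scene stay as the last step left them, time stands still between calls to the robot, and variables do not carry over. Pictures are saved under pics/ and viewed, and the job is handed in when it is done.

Besides the shell and the picture viewer there is one more tool, called after "Request:" by a JSON object that holds its "fn" and its "kwargs". apply_moves: Moves the arm, as the interface text tells. Its arguments: {"type":"object","properties":{"series":{"type":"array"}},"required":["series"]}

```bash
ls; mkdir -p pics; python3 - <<'E'
from cell import ctrl
import cv2,pickle
print(ctrl.get_obs())
for n in ["scene","top","wrist"]:
    f=ctrl.grab_frame(n); pickle.dump(f,open(f"f_{n}.pkl","wb")); cv2.imwrite(f"pics/{n}0.png",f["frame"])
    print(n,f["intrinsics"].tolist(),f["R"].round(3).tolist(),f["t"].tolist())
E
```

```text
pics
{'time_s': 0.0, 'joint_pos': array([ 1.28200228e+00,  2.41435191e-01,  3.70891755e-03,  1.33517123e+00,
       -1.89897454e-05,  1.57081366e+00]), 'qvel': array([ 8.40903484e-04, -9.86782763e-04,  1.86674586e-03, -2.36962901e-04,
       -6.09430999e-06, -1.00907574e-03]), 'joint_torque': array([-8.74848647e-04, -3.72319400e+01,  2.52405900e+01,  1.69621973e-02,
       -2.22236026e-04, -2.94260211e-06]), 'tcp_pos': array([0.14222474, 0.47868988, 0.230396  ]), 'eef_rot': array([-0.69901043,  0.70048266, -0.10185591,  0.10165542]), 'wrist_force': array([-0.03735231, -0.6486124 ,  0.25552615]), 'ft_torque': array([ 0.0285448 , -0.0256304 ,  0.03329401]), 'opening': 1.004235823429056}
scene [[430.6603261155675, 0.0, 272.3297011791395], [0.0, 430.6603261155675, 211.23764279478448], [0.0, 0.0, 1.0]] [[0.219, 0.976, 0.007], [0.721, -0.158, -0.675], [-0.657, 0.153, -0.738]] [-0.128814757139263, -0.30921602269744314, 1.4368423569224604]
top [[393.7222593749132, 0.0, 280.7798956276025], [0.0, 393.7222593749132, 205.46626995784044], [0.0, 0.0, 1.0]] [[0.021, -1.0, -0.019], [-0.996, -0.019, -0.087], [0.087, 0.021, -0.996]] [-0.0007765998895672254, 0.5530452482169529, 0.8608411718004364]
wrist [[365.26600341230795, 0.0, 275.17081435947813], [0.0, 365.26600341230795, 208.15783608724774], [0.0, 0.0, 1.0]] [[0.286, 0.958, -0.0], [0.907, -0.271, 0.321], [0.307, -0.092, -0.947]] [-0.4985457069629466, -0.04131468723715105, 0.3790086700034296]
```

View pics/scene0.png

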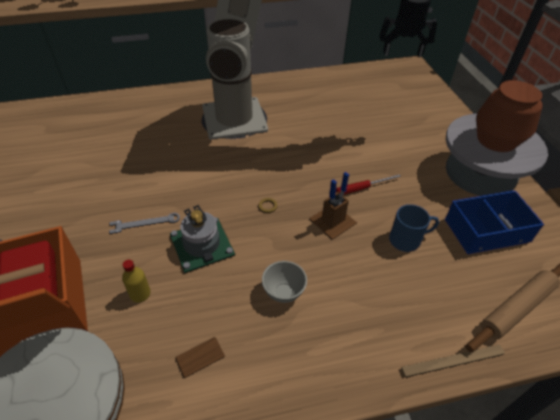

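View pics/top0.png

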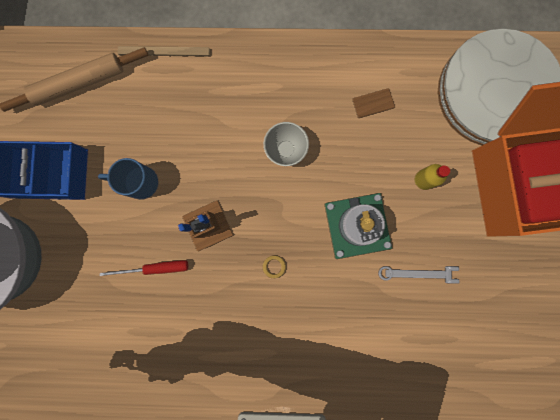

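View pics/wrist0.png

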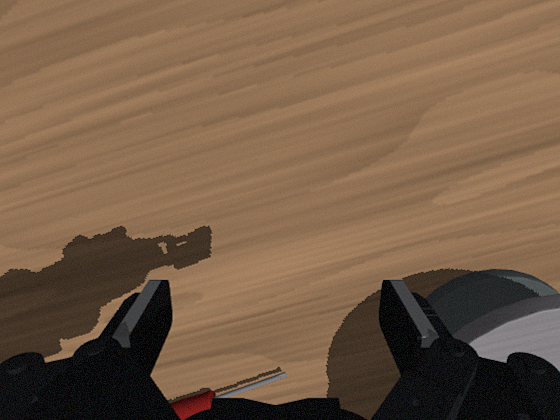

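The scene view shows the unit at about (200,240), the holder with pliers at (335,210), and the robot base at (235,110). The top view shows the unit at (360,226), the holder at (205,225), the bowl at (287,145), and the oil at (432,176). Next I'll measure these and zoom in.

```bash
cat > h.py <<'E'
import numpy as np,cv2,pickle
def proj(f,X):
    c=np.atleast_2d(X)@f["R"].T+f["t"]; p=c@f["intrinsics"].T; return p[:,:2]/p[:,2:]
def ray(f,uv,z):
    uv=np.atleast_2d(np.array(uv,float)); d=np.c_[uv,np.ones(len(uv))]@np.linalg.inv(f["intrinsics"]).T@f["R"]
    o=-f["R"].T@f["t"]; s=(z-o[2])/d[:,2:]; return o+s*d
def cloud(f):
    h,w=f["depth"].shape; v,u=np.mgrid[:h,:w]; d=f["depth"]
    c=np.stack([u,v,np.ones_like(u)],-1)@np.linalg.inv(f["intrinsics"]).T*d[...,None]
    return (c-f["t"])@f["R"]
def crop(f,x0,y0,x1,y1,k,name):
    cv2.imwrite(name,cv2.resize(f["frame"][y0:y1,x0:x1],None,fx=k,fy=k,interpolation=cv2.INTER_CUBIC))
E
python3 - <<'E'
from h import *
t=pickle.load(open("f_top.pkl","rb"));s=pickle.load(open("f_scene.pkl","rb"))
crop(t,315,180,405,270,6,"pics/tu.png");crop(t,170,190,260,260,6,"pics/th.png")
crop(s,150,190,250,280,6,"pics/su.png");crop(s,300,160,370,240,6,"pics/sh.png")
for f in(t,s):
    print("cam",-f["R"].T@f["t"])
C=cloud(t);hsv=cv2.cvtColor(t["frame"],cv2.COLOR_BGR2HSV)
print(C[300,150],C[226,360],C[145,287])
for nm,lo,hi,z in [("green",(60,80,20),(95,255,255),.012),]:
    m=cv2.inRange(hsv,lo,hi); m=cv2.morphologyEx(m,cv2.MORPH_CLOSE,np.ones((25,25)))
    cs,_=cv2.findContours(m,0,1); c=max(cs,key=cv2.contourArea); r=cv2.minAreaRect(c)
    b=ray(t,cv2.boxPoints(r),z); print(nm,r,b.round(4).tolist(),b.mean(0)); 
    print(np.linalg.norm(np.diff(b,axis=0),axis=1), np.degrees(np.arctan2(*(b[1]-b[0])[[1,0]])))
E
```

```text
cam [ 0.47617708 -0.00797504  0.90559315]
cam [ 1.19559561 -0.1426252   0.85260363]
[ 0.33299153  0.30487756 -0.00280714] [ 0.5070552  -0.15170231  0.11025267] [ 0.69647243 -0.00085031  0.00352742]
green ((358.0192565917969, 225.59616088867188), (56.4814453125, 56.28532791137695), 78.69007110595703) [[0.5606, -0.0897, 0.012], [0.5882, -0.2147, 0.012], [0.4634, -0.2393, 0.012], [0.4361, -0.1159, 0.012]] [ 0.51208748 -0.16490766  0.012     ]
[0.12799605 0.1271838  0.1263765 ] -77.54714223505954
```

View pics/tu.png

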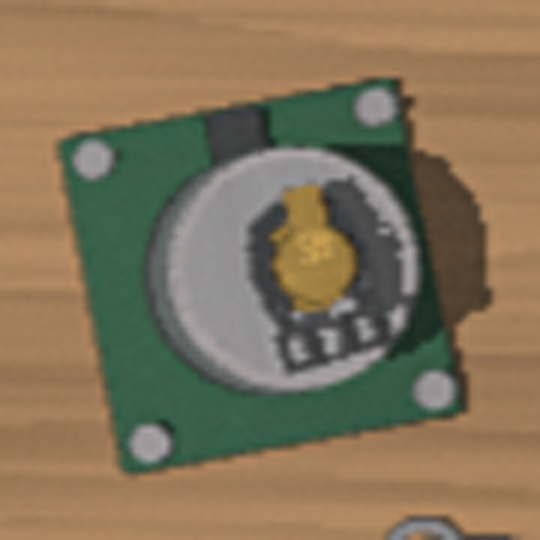

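View pics/th.png

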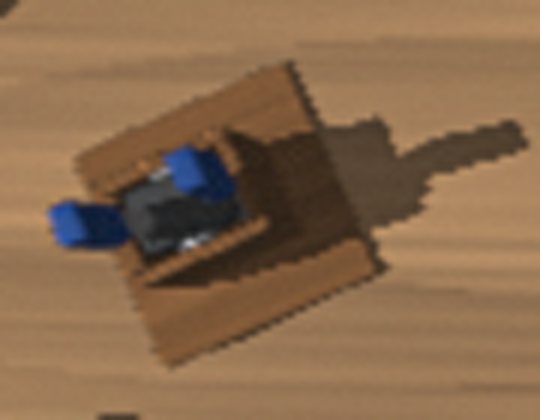

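View pics/su.png

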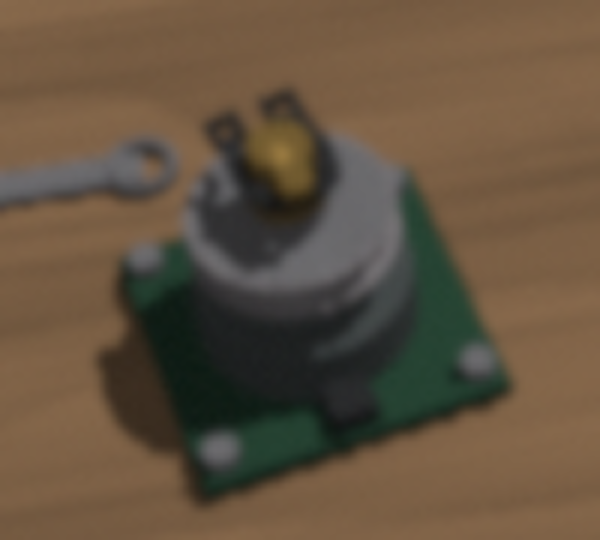

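View pics/sh.png

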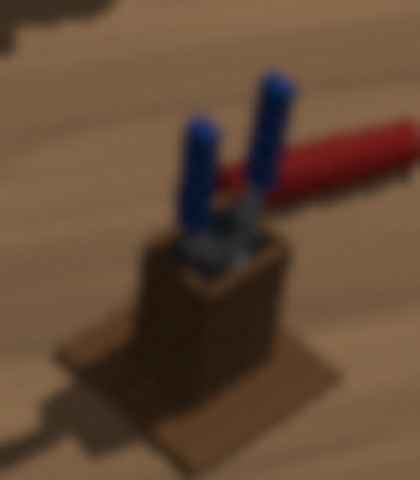

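The top crop shows the lug holes at crop (300,350) and (367,328), the keeper tab opposite at (305,205), and the cap at (318,265). The pliers' handle ends are at (65,222) and (190,165) in the holder crop. Now I'll compute positions.

```bash
python3 - <<'E'
from h import *
t=pickle.load(open("f_top.pkl","rb"));s=pickle.load(open("f_scene.pkl","rb"))
T=lambda x,y,ox,oy:(ox+(x+.5)/6-.5,oy+(y+.5)/6-.5)
e=ray(t,[T(300,350,315,180),T(367,328,315,180)],.110); cap=ray(t,[T(318,262,315,180)],.119); pil=ray(t,[T(305,205,315,180)],.1115)
print("eyes top",e.round(4).tolist(),"mid",e.mean(0),np.linalg.norm(e[0]-e[1]),"cap",cap,"tab",pil)
d=e.mean(0)-cap[0];print("radius",np.linalg.norm(d[:2]),"yaw of +x",np.degrees(np.arctan2(-d[1],-d[0])), "yaw from eyes", np.degrees(np.arctan2(*(e[0]-e[1])[[1,0]]))-90)
es=ray(s,[T(226,130,150,190),T(284,102,150,190)],.110);print("scene eyes",es.round(4).tolist(),es.mean(0),np.linalg.norm(es[0]-es[1]))
print("scene cap",ray(s,[T(283,150,150,190)],.119))
# bolts top
b=[(93,160),(376,105),(150,443),(434,391)];B=ray(t,[T(x,y,315,180) for x,y in b],.016);print("bolts",B.round(4).tolist(),B.mean(0))
bs=[(146,258),(220,450),(476,362)];print("scene bolts",ray(s,[T(x,y,150,190) for x,y in bs],.016).round(4).tolist())
# depth
for n,f in(("top",t),("scene",s)):
    C=cloud(f).reshape(-1,3); r=np.hypot(C[:,0]-.512,C[:,1]+.165)
    for a,bb in((20,40),(0,12)):
        m=(r>a/1000)&(r<bb/1000); print(n,a,np.histogram(C[m,2],bins=np.arange(.0,.14,.004)))
    m=(r<.04)&(abs(C[:,0]-.5)<9)
    # table
    m=(np.abs(C[:,0]-.35)<.05)&(np.abs(C[:,1])<.1);print("table",np.median(C[m,2]))
# handles
for n,f in(("top",t),("scene",s)):
    hsv=cv2.cvtColor(f["frame"],cv2.COLOR_BGR2HSV); m=cv2.inRange(hsv,(105,120,40),(130,255,255))
    k,l,st,c=cv2.connectedComponentsWithStats(m)
    for i in range(1,k):
        if st[i,4]>10: print(n,st[i],c[i])
print("handles",ray(t,[T(62,222,170,190),T(183,163,170,190)],.159).round(4).tolist())
print("handles s",ray(s,[T(203,125,300,160),T(279,80,300,160)],.159).round(4).tolist())
hb=[(78,160),(290,62),(384,268),(168,366)];P=ray(t,[T(x,y,170,190) for x,y in hb],.006);print("plate",P.round(4).tolist(),P.mean(0))
E
```

```text
eyes top [[0.4834, -0.161, 0.11], [0.4912, -0.1833, 0.11]] mid [ 0.48725517 -0.17213865  0.11      ] 0.023625211033019476 cap [[ 0.5124867  -0.16513401  0.119     ]] tab [[ 0.53187053 -0.16225705  0.1115    ]]
radius 0.026185783302388105 yaw of +x 15.515428434031618 yaw from eyes 19.270598067256074
scene eyes [[0.4919, -0.1827, 0.11], [0.4818, -0.1592, 0.11]] [ 0.48686986 -0.170942    0.11      ] 0.025620125989581195
scene cap [[ 0.51545891 -0.1619502   0.119     ]]
bolts [[0.554, -0.1012, 0.016], [0.5769, -0.2074, 0.016], [0.4485, -0.1234, 0.016], [0.47, -0.2289, 0.016]] [ 0.51233835 -0.16520709  0.016     ]
scene bolts [[0.4686, -0.227, 0.016], [0.5736, -0.2053, 0.016], [0.5523, -0.1004, 0.016]]
top 20 (array([  0,   0,   0,   0,   0,   0,   0,   0,   0,   2,   2,   0,   0,
         0,   0,   0,   0,   0,   0,  73, 565,  49,   0,   0,   0,   1,
        14, 104,  16,  14,   6,   0,   0,   0]), array([0.   , 0.004, 0.008, 0.012, 0.016, 0.02 , 0.024, 0.028, 0.032,
       0.036, 0.04 , 0.044, 0.048, 0.052, 0.056, 0.06 , 0.064, 0.068,
       0.072, 0.076, 0.08 , 0.084, 0.088, 0.092, 0.0
[... 1435 characters left out ...]
 0.128, 0.132, 0.136]))
table 0.000489341056880726
top [   0  141   88   58 4518] [ 43.35391766 169.94378043]
top [198 215  11   9  65] [202.92307692 218.8       ]
top [179 224  12   7  70] [184.27142857 227.31428571]
scene [342 173   6  18  57] [344.38596491 181.33333333]
scene [331 181   5  18  64] [332.765625 189.359375]
scene [ 446  190   97   63 3634] [491.54320308 221.29196478]
scene [398 218  24  13  75] [408.01333333 225.02666667]
handles [[0.4972, 0.1987, 0.159], [0.5167, 0.1609, 0.159]]
handles s [[0.5131, 0.162, 0.159], [0.4948, 0.1996, 0.159]]
plate [[0.5253, 0.2359, 0.006], [0.5646, 0.1557, 0.006], [0.4865, 0.1171, 0.006], [0.4476, 0.1982, 0.006]] [0.5060049 0.1767446 0.006    ]
```

```bash
python3 - <<'E'
from h import *
from cell import ctrl
from scipy.spatial.transform import Rotation as R
o=ctrl.get_obs();q=o["eef_rot"];r=R.from_quat(np.r_[q[1:],q[0]]);M=r.as_matrix();print("tool axes cols\n",M.round(4))
w=pickle.load(open("f_wrist.pkl","rb")); c=-w["R"].T@w["t"]
print("cam in tool",M.T@(c-o["tcp_pos"]),"fwd in tool",M.T@w["R"][2], "fwd world",w["R"][2], "off world",c-o["tcp_pos"])
print("open dir ang",np.degrees(np.arctan2(M[1,2],M[0,2])),ctrl.grip_point_offset)
np.savez("cam.npz",Rc=w["R"]@M,tc=M.T@(c-o["tcp_pos"]))
E
```

```text
tool axes cols
 [[ 9.586e-01 -5.000e-04  2.848e-01]
 [-2.848e-01 -1.600e-03  9.586e-01]
 [-0.000e+00 -1.000e+00 -1.600e-03]]
cam in tool [-0.08174547 -0.14159936 -0.00107047] fwd in tool [0.32091961 0.94710585 0.00105863] fwd world [ 0.30746989 -0.09186774 -0.94711276] off world [-0.0785961   0.02247691  0.14160257]
open dir ang 73.4531512229967 0.0187
```

Request:
{"fn": "apply_moves", "kwargs": {"series": [[[45,-37,5],[0,0,5.4],1],[[45,-37,5],[0,0,5.4],1],[[45,-37,5],[0,0,5.4],1],[[45,-37,5],[0,0,5.4],1],[[46,-38,5],[0,0,5.4],1],[[46,-38,5],[0,0,5.4],1],[[46,-38,5],[0,0,5.4],1],[[46,-38,5],[0,0,5],1],[[0,0,0],[0,0,0],1]]}}

```text
time_s: 1.27
tcp_pos: [0.509, 0.1764, 0.2706]
eef_rot: [-0.689, 0.689, 0.158, -0.159]
wrist_force: [-0.6, 0.3, 0.8]
opening: 0.995
```

```bash
cat > look.py <<'E'
import sys,pickle,cv2
from cell import ctrl
n,name=sys.argv[1:3]
o=ctrl.get_obs(); f=ctrl.grab_frame(n); pickle.dump((f,o),open(f"f_{name}.pkl","wb")); cv2.imwrite(f"pics/{name}.png",f["frame"])
print(o["time_s"],o["tcp_pos"].round(4),o["eef_rot"].round(4),o["wrist_force"].round(2),round(o["opening"],3))
E
python3 look.py wrist wp
```

```text
1.275 [0.509  0.1764 0.2706] [-0.6889  0.6894  0.1584 -0.1585] [-0.56  0.28  0.76] 0.995
```

View pics/wp.png

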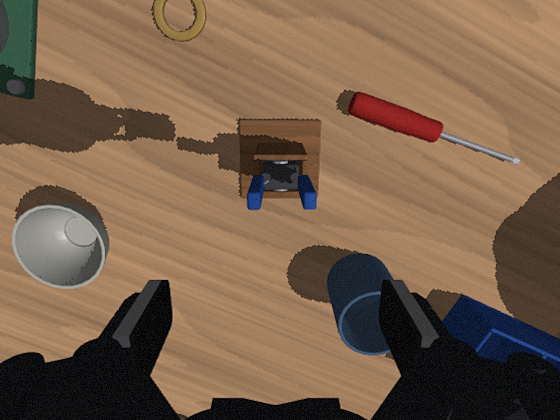

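The wrist view shows the pliers standing in the holder, with the handle ends at about (255,200) and (309,200) and the pivot block at (280,177). They line up with the image columns, so the yaw is nearly right.

```bash
python3 - <<'E'
from h import *
f,o=pickle.load(open("f_wp.pkl","rb"))
crop(f,220,110,340,220,6,"pics/wpz.png")
hsv=cv2.cvtColor(f["frame"],cv2.COLOR_BGR2HSV); m=cv2.inRange(hsv,(105,120,40),(130,255,255))
k,l,st,c=cv2.connectedComponentsWithStats(m)
for i in range(1,k):
    if st[i,4]>50: print(st[i],c[i])
E
```

```text
[247 175  18  34 453] [255.41721854 191.98675497]
[298 175  18  34 468] [306.38034188 192.05769231]
[ 442  295  118   76 4354] [498.25401929 332.74276527]
```

View pics/wpz.png

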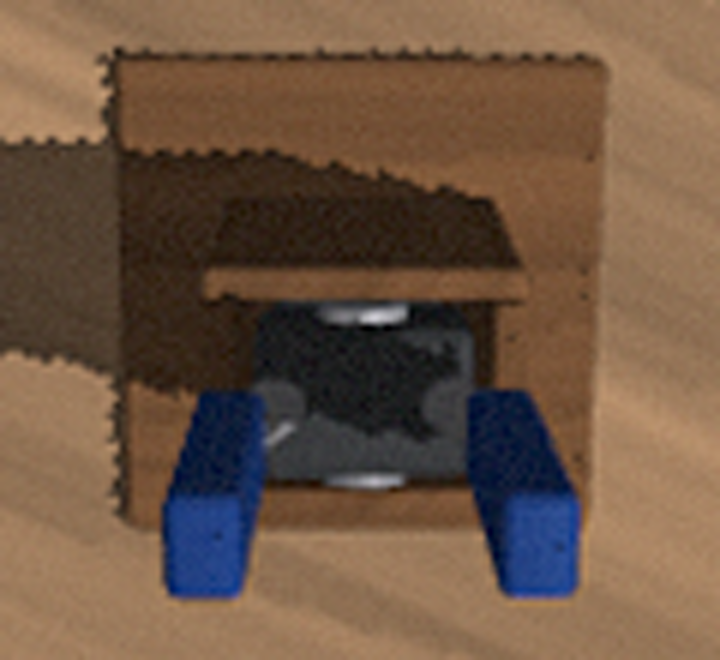

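```bash
python3 - <<'E'
from h import *
f,o=pickle.load(open("f_wp.pkl","rb"))
T=lambda x,y,ox=220,oy=110:(ox+(x+.5)/6-.5,oy+(y+.5)/6-.5)
H=ray(f,[T(203,546),T(541,546)],.159);d=H[0]-H[1]
print(H.round(4).tolist(),H.mean(0),np.linalg.norm(d),"yangle",np.degrees(np.arctan2(d[1],d[0])))
K=ray(f,[T(204,269),T(527,269)],.080);print("holder edge",K.round(4).tolist(),np.linalg.norm(K[0]-K[1]),K.mean(0), np.degrees(np.arctan2(*(K[0]-K[1])[[1,0]])))
B=ray(f,[T(203,546),T(541,546)],.153);print(B.mean(0))
E
```

```text
[[0.5143, 0.16, 0.159], [0.4964, 0.1969, 0.159]] [0.50535474 0.17844434 0.159     ] 0.04097719701636116 yangle -64.2179042776544
holder edge [[0.4986, 0.1482, 0.08], [0.4772, 0.1925, 0.08]] 0.049267379899851554 [0.48787785 0.17036456 0.08      ] -64.20604617180012
[0.50701633 0.1793811  0.153     ]
```

Request:
{"fn": "apply_moves", "kwargs": {"series": [[[-2,-58,-6],[0,0,-1.5],1],[[-2,-58,-6],[0,0,-1.5],1],[[-2,-58,-6],[0,0,-1.5],1],[[-2,-58,-6],[0,0,-1.5],1],[[-2,-58,-6],[0,0,-1.5],1],[[-2,-58,-6],[0,0,-1.3],1],[[0,0,0],[0,0,0],1],[[0,0,0],[0,0,0],1]]}}

```text
time_s: 2.33
tcp_pos: [0.494, -0.1673, 0.2352]
eef_rot: [0.699, -0.698, -0.107, 0.108]
wrist_force: [-0.4, 0.1, 0.4]
opening: 0.999
```

```bash
python3 look.py wrist wu; python3 -c "
from h import *
f,o=pickle.load(open('f_wu.pkl','rb'));crop(f,210,110,350,230,5,'pics/wuz.png')"
```

```text
2.325 [ 0.494  -0.1673  0.2352] [ 0.6993 -0.6985 -0.1074  0.1078] [-0.41  0.1   0.38] 0.999
```

View pics/wu.png

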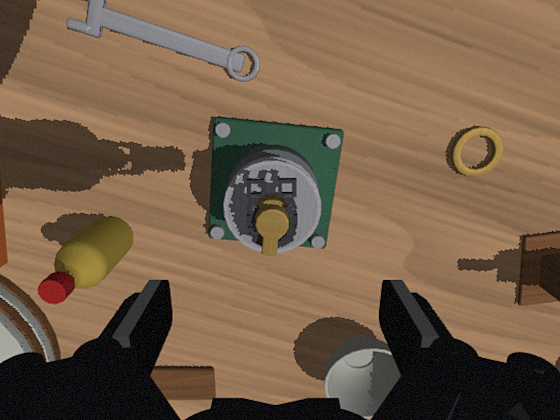

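View pics/wuz.png

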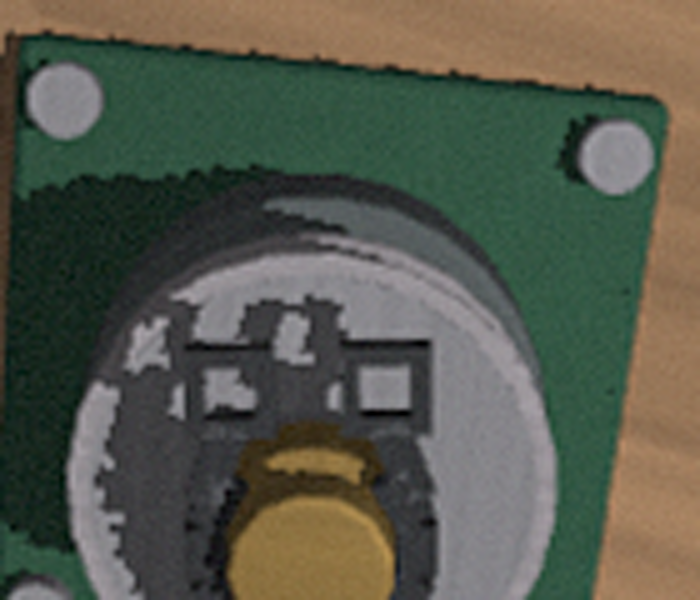

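The wrist view shows both eye holes clearly, at crop (229,387) and (386,387). They are level in the image, so the tool yaw already matches the ring. The tab points down (away from the base) and the cap is at (313,565) in the crop.

```bash
python3 - <<'E'
from h import *
from scipy.spatial.transform import Rotation as R
f,o=pickle.load(open("f_wu.pkl","rb"))
T=lambda x,y,ox=210,oy=110:(ox+(x+.5)/5-.5,oy+(y+.5)/5-.5)
E=ray(f,[T(230,387),T(387,387)],.110);d=E[1]-E[0];print("eyes",E.round(4).tolist(),E.mean(0),np.linalg.norm(d),"y ang",np.degrees(np.arctan2(d[1],d[0])))
L=ray(f,[T(187,342),T(433,342)],.110);print("lug outer",L.round(4).tolist(),L.mean(0),np.linalg.norm(L[0]-L[1]),np.degrees(np.arctan2(*(L[1]-L[0])[[1,0]])))
print("cap",ray(f,[T(313,570)],.119))
# bolts
b=[(223,130),(333.5,141.5),(217.5,233),(319,242)];B=ray(f,b,.016);print("bolts",B.round(4).tolist(),B.mean(0))
q=o["eef_rot"];M=R.from_quat(np.r_[q[1:],q[0]]).as_matrix();print("open ang",np.degrees(np.arctan2(M[1,2],M[0,2])),M[:,1])
# pulley top edge left/right columns
C=cloud(f);r=np.hypot(C[...,0]-.512,C[...,1]+.165);m=(r>.03)&(r<.04)&(C[...,2]>.06)&(C[...,2]<.1);print("pulley z",np.median(C[m][:,2]),m.sum())
m=(np.hypot(C[...,0]-.512,C[...,1]+.165)<.011)&(C[...,2]>.1);print("cap z",np.median(C[m][:,2]))
m=(C[...,2]<.02)&(abs(C[...,0]-.4)<.05);print("tab",np.median(C[m][:,2]))
E
```

```text
eyes [[0.4904, -0.1849, 0.11], [0.4833, -0.1622, 0.11]] [ 0.48684795 -0.17355946  0.11      ] 0.023762342875048824 y ang 107.3653749179061
lug outer [[0.4856, -0.193, 0.11], [0.4746, -0.1578, 0.11]] [ 0.48009657 -0.17541405  0.11      ] 0.03692976695225947 107.37051105753507
cap [[ 0.51164454 -0.1650989   0.119     ]]
bolts [[0.471, -0.2283, 0.016], [0.4493, -0.1218, 0.016], [0.5776, -0.2062, 0.016], [0.5552, -0.0992, 0.016]] [ 0.51327747 -0.16388099  0.016     ]
open ang 107.50462983088401 [-7.40348355e-04  1.04212963e-03 -9.99999183e-01]
pulley z 0.08073494380166214 2534
cap z 0.11825245753809868
tab -0.0005209328816383934
```

Request:
{"fn": "apply_moves", "kwargs": {"series": [[[2,58,0],[0,0,1.4],1],[[2,58,0],[0,0,1.4],1],[[2,58,0],[0,0,1.4],1],[[2,58,0],[0,0,1.4],1],[[2,57,0],[0,0,1.4],1],[[1.5,57,0],[0,0,1.3],1],[[0,0,-10],[0,0,0],1],[[0,0,-20],[0,0,0],1],[[0,0,0],[0,0,0],1]]}}

```text
time_s: 3.5
tcp_pos: [0.5038, 0.1775, 0.2037]
eef_rot: [-0.689, 0.689, 0.157, -0.16]
wrist_force: [-0.6, -0.4, 0.2]
opening: 1.002
```

```bash
python3 look.py wrist wp2
```

```text
3.5 [0.5038 0.1775 0.2037] [-0.689   0.6894  0.1567 -0.1597] [-0.61 -0.37  0.23] 1.002
```

View pics/wp2.png

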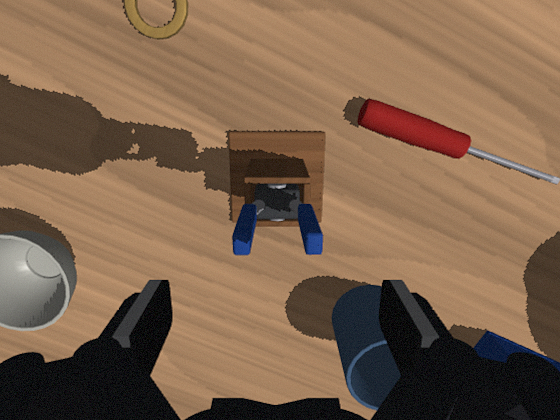

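```bash
python3 - <<'E'
from h import *
f,o=pickle.load(open("f_wp2.pkl","rb"))
crop(f,220,150,340,260,6,"pics/wp2z.png")
E
```

```text
(no output)
```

View pics/wp2z.png

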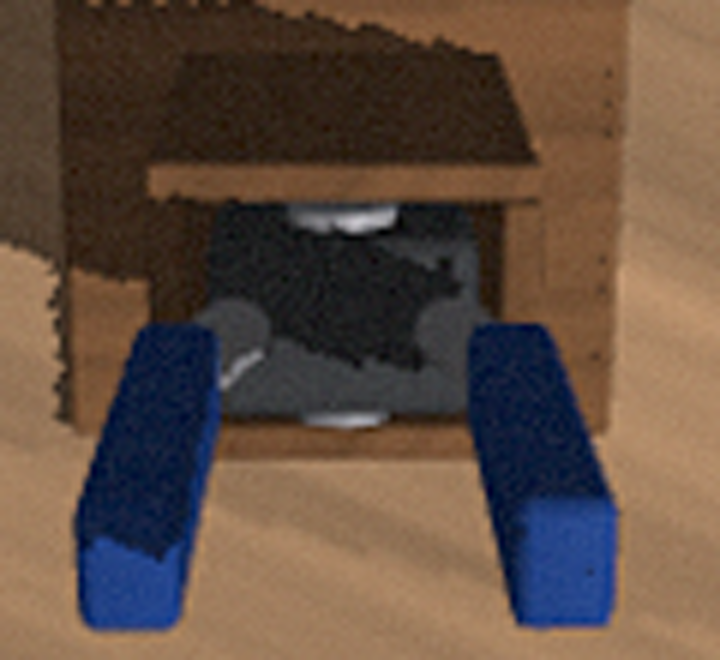

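```bash
python3 - <<'E'
from h import *
from scipy.spatial.transform import Rotation as R
f,o=pickle.load(open("f_wp2.pkl","rb"))
T=lambda x,y,ox=220,oy=150:(ox+(x+.5)/6-.5,oy+(y+.5)/6-.5)
H=ray(f,[T(131,563),T(565,563)],.159);d=H[1]-H[0]
print(H.mean(0),np.linalg.norm(d),np.degrees(np.arctan2(d[1],d[0])))
q=o["eef_rot"];M=R.from_quat(np.r_[q[1:],q[0]]).as_matrix();print("open ang",np.degrees(np.arctan2(M[1,2],M[0,2])))
K=ray(f,[T(148,165),T(540,165)],.080);a=np.radians(25.8);print("holder",K.mean(0)+.02*np.array([np.cos(a),np.sin(a),0]),np.linalg.norm(K[0]-K[1]))
print("tool frame offset of handles",M.T@(H.mean(0)-o["tcp_pos"]))
E
```

```text
[0.50492927 0.17815982 0.159     ] 0.04033335304440522 115.70774955199032
open ang 115.85725068081413
holder [0.50605444 0.17888518 0.08      ] 0.04876182981477481
tool frame offset of handles [1.51532376e-03 4.47397960e-02 8.04372625e-05]
```

Aligned to within about 1.5 mm. I'll correct that, descend, and close to carry width.

Request:
{"fn": "apply_moves", "kwargs": {"series": [[[1.2,0.6,-30],[0,0,0],1],[[0,0,-40],[0,0,0],1],[[0,0,-24],[0,0,0],1],[[0,0,0],[0,0,0],0.75],[[0,0,0],[0,0,0],0.65],[[0,0,0],[0,0,0],0.6],[[0,0,0],[0,0,0],0.57],[[0,0,0],[0,0,0],0.57]]}}

```text
time_s: 4.55
tcp_pos: [0.5083, 0.1789, 0.1133]
eef_rot: [0.69, -0.689, -0.159, 0.156]
wrist_force: [-0.5, 2.2, 7.1]
opening: 0.572
```

```bash
python3 look.py scene sg; python3 -c "
from h import *
f,o=pickle.load(open('f_sg.pkl','rb'));crop(f,270,120,400,250,5,'pics/sgz.png')"
```

```text
4.55 [0.5083 0.1789 0.1133] [ 0.6898 -0.6888 -0.1591  0.1563] [-0.49  2.19  7.05] 0.572
```

View pics/sgz.png

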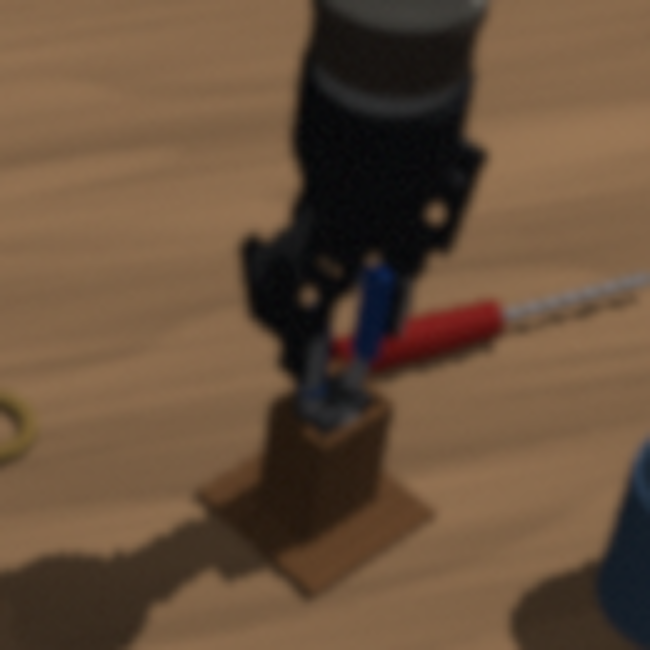

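The pliers are gripped between the pads, seated a little hard on the holder floor (7 N). I'll trim to carry width and lift.

Request:
{"fn": "apply_moves", "kwargs": {"series": [[[0,0,0],[0,0,0],0.558],[[0,0,3],[0,0,0],0.558],[[0,0,20],[0,0,0],0.558],[[0,0,40],[0,0,0],0.558],[[0,0,50],[0,0,0],0.558],[[0,0,50],[0,0,0],0.558],[[0,0,10],[0,0,0],0.558],[[0,0,0],[0,0,0],0.558]]}}

```text
time_s: 5.6
tcp_pos: [0.5071, 0.1777, 0.284]
eef_rot: [-0.689, 0.689, 0.158, -0.158]
wrist_force: [-0.2, -0.2, -1.4]
opening: 0.559
```

```bash
python3 look.py wrist wc
```

```text
5.6 [0.5071 0.1777 0.284 ] [-0.6892  0.6895  0.1575 -0.1576] [-0.18 -0.2  -1.4 ] 0.559
```

View pics/wc.png

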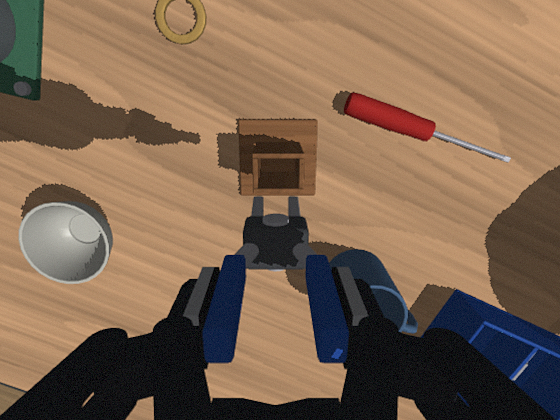

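The pliers are lifted upright; the tips are visible at about (258,200) and (294,200).

```bash
python3 - <<'E'
from h import *
f,o=pickle.load(open("f_wc.pkl","rb"))
crop(f,215,150,335,270,6,"pics/wcz.png")
C=cloud(f)
for p in [(258,212),(294,212),(258,203),(294,203),(275,220)]: print(p,C[p[1],p[0]].round(4),f["depth"][p[1],p[0]])
E
```

```text
(258, 212) [0.505  0.1635 0.2136] 0.22489011
(294, 212) [0.4956 0.1837 0.2129] 0.2256928
(258, 203) [0.5056 0.1629 0.1948] 0.2427193
(294, 203) [0.4952 0.1845 0.195 ] 0.2425494
(275, 220) [0.4934 0.1695 0.2483] 0.1895071
```

View pics/wcz.png

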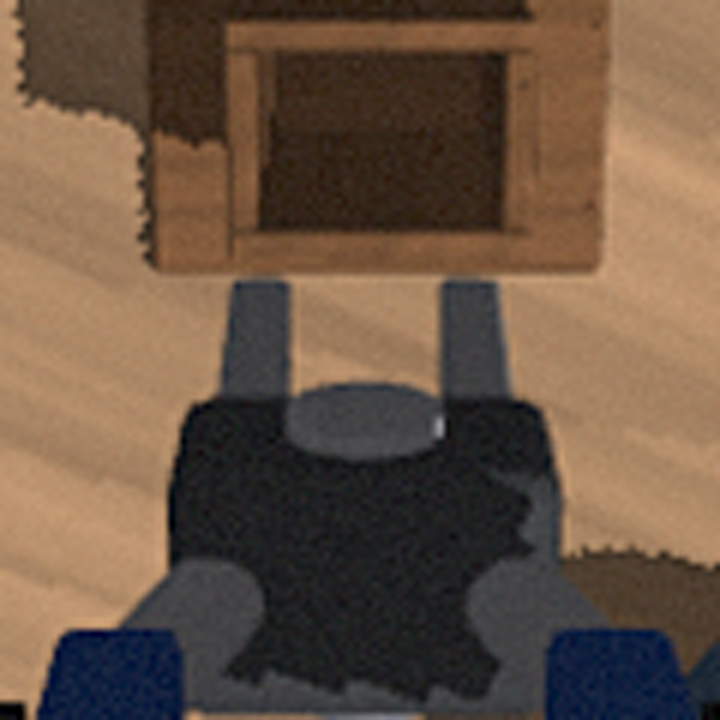

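```bash
python3 - <<'E'
from h import *
from scipy.spatial.transform import Rotation as R
f,o=pickle.load(open("f_wc.pkl","rb"))
q=o["eef_rot"];M=R.from_quat(np.r_[q[1:],q[0]]).as_matrix();print("open ang",np.degrees(np.arctan2(M[1,2],M[0,2])), "y tool",M[:,1])
T=lambda x,y,ox=215,oy=150:(ox+(x+.5)/6-.5,oy+(y+.5)/6-.5)
C=cloud(f)
for u in (258,293): print([C[v,u].round(4).tolist() for v in (197,198,199,200,206)])
for z in (.182,.184,.186):
    J=ray(f,[T(261.5,283),T(470.5,283)],z); print(z,np.linalg.norm(J[0]-J[1]),"tool",(M.T@(J.mean(0)-o["tcp_pos"])).round(4),J.mean(0).round(4))
    d=J[1]-J[0];print(np.degrees(np.arctan2(d[1],d[0])))
Hc=ray(f,[T(228,20),T(538,20),T(228,270),T(538,270),T(262,52),T(505,52),T(262,232),T(505,232)],.080)
print(Hc[:4].mean(0),Hc[4:].mean(0),np.linalg.norm(Hc[0]-Hc[1]),np.linalg.norm(Hc[0]-Hc[2]),np.linalg.norm(Hc[4]-Hc[5]),np.linalg.norm(Hc[4]-Hc[6]))
E
```

```text
open ang 115.74594271947015 y tool [ 9.02655585e-06 -4.55462885e-04 -9.99999896e-01]
[[0.5055, 0.1623, 0.1824], [0.5054, 0.1624, 0.185], [0.5055, 0.1625, 0.1867], [0.5053, 0.1626, 0.1895], [0.5052, 0.1631, 0.2018]]
[[0.4948, 0.1842, 0.1831], [0.4949, 0.1841, 0.185], [0.4952, 0.1842, 0.1863], [0.4952, 0.1841, 0.1889], [0.4954, 0.1835, 0.2019]]
0.182 0.02429567462440918 tool [-0.0081  0.102  -0.0009] [0.5001 0.1733 0.182 ]
115.62957709170678
0.184 0.024096315563157274 tool [-0.0087  0.1    -0.0009] [0.4996 0.173  0.184 ]
115.62957709170675
0.186 0.023896956501905393 tool [-0.0093  0.098  -0.0009] [0.499  0.1728 0.186 ]
115.62957709170686
[0.5062979  0.17965403 0.08      ] [0.50564858 0.17942811 0.08      ] 0.049132681057539686 0.041335128493737654 0.03869664556568944 0.029727661907919433
```

Request:
{"fn": "apply_moves", "kwargs": {"series": [[[-3,-58,0],[0,0,-1.4],0.558],[[-3,-58,0],[0,0,-1.4],0.558],[[-3,-58,0],[0,0,-1.4],0.558],[[-3,-58,0],[0,0,-1.4],0.558],[[-3,-58,0],[0,0,-1.4],0.558],[[-3,-59.5,0],[0,0,-1.4],0.558],[[0,0,-25],[0,0,0],0.558],[[0,0,-15],[0,0,0],0.558],[[0,0,0],[0,0,0],0.558],[[0,0,0],[0,0,0],0.558]]}}

```text
time_s: 6.9
tcp_pos: [0.4893, -0.1708, 0.2444]
eef_rot: [0.699, -0.699, -0.107, 0.107]
wrist_force: [0.0, 0.4, -1.7]
opening: 0.555
```

```bash
python3 look.py wrist we;python3 - <<'E'
from h import *
f,o=pickle.load(open("f_we.pkl","rb"))
crop(f,205,110,345,240,5,"pics/wez.png")
E
```

```text
6.9 [ 0.4893 -0.1708  0.2444] [ 0.6989 -0.6989 -0.1072  0.1073] [ 0.05  0.41 -1.69] 0.555
```

View pics/wez.png

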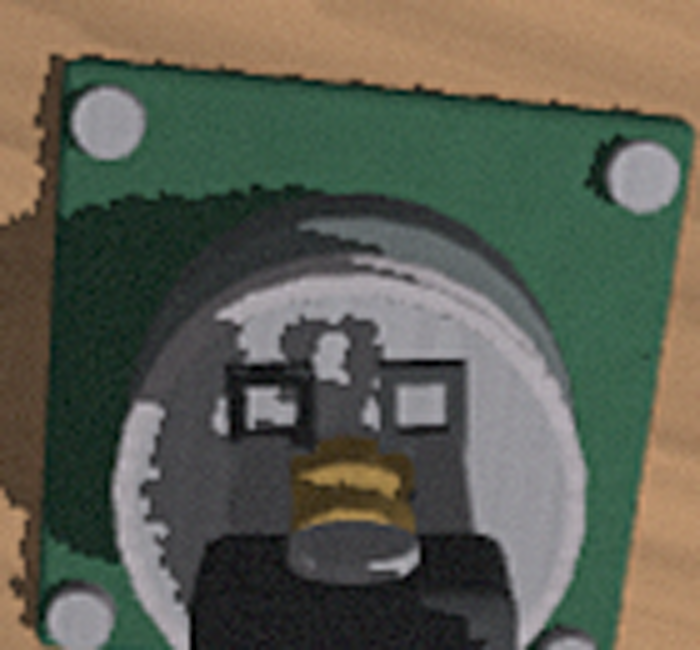

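```bash
python3 - <<'E'
from h import *
from scipy.spatial.transform import Rotation as R
f,o=pickle.load(open("f_we.pkl","rb"))
q=o["eef_rot"];M=R.from_quat(np.r_[q[1:],q[0]]).as_matrix();print("open ang",np.degrees(np.arctan2(M[1,2],M[0,2])))
T=lambda x,y,ox=205,oy=110:(ox+(x+.5)/5-.5,oy+(y+.5)/5-.5)
E=ray(f,[T(268,404.5),T(422,404.5)],.110);d=E[1]-E[0];print("eyes",E.mean(0),np.linalg.norm(d),np.degrees(np.arctan2(d[1],d[0])))
L=ray(f,[T(226,363),T(467,363)],.110);Lm=L.mean(0)+.007*M[:,0];print("from lug",Lm,np.linalg.norm(L[0]-L[1]))
C=cloud(f);m=(C[...,2]>.128).astype(np.uint8)
m[215:]=0; vs=np.nonzero(m[:, :].any(1))[0]
for v in range(190,214,1):
    us=np.nonzero(m[v])[0]; us=us[(us>235)&(us<320)]
    if len(us): 
        g=np.split(us,np.nonzero(np.diff(us)>1)[0]+1); print(v,[(a[0],a[-1],round(float(np.median(C[v,a,2])),4)) for a in g])
E
```

```text
open ang 107.44848755946518
eyes [ 0.48690633 -0.17390173  0.11      ] 0.024197140254179735 107.32772795651033
from lug [ 0.48709286 -0.17357605  0.10999908] 0.03758139773312778
190 [(np.int64(291), np.int64(291), 0.3862), (np.int64(319), np.int64(319), 0.3862)]
193 [(np.int64(257), np.int64(257), 0.3862), (np.int64(289), np.int64(289), 0.3862)]
197 [(np.int64(276), np.int64(276), 0.3862), (np.int64(289), np.int64(296), 0.1403)]
198 [(np.int64(254), np.int64(262), 0.1431), (np.int64(288), np.int64(297), 0.143)]
199 [(np.int64(253), np.int64(262), 0.1444), (np.int64(288), np.int64(297), 0.145)]
200 [(np.int64(253), np.int64(263), 0.1474), (np.int64(288), np.int64(297), 0.1471)]
201 [(np.int64(253), np.int64(263), 0.1494), (np.int64(276), np.int64(276), 0.3862), (np.int64(288), np.int64(298), 0.1491), (np.int64(307), np.int64(307), 0.3862)]
202 [(np.int64(253), np.int64(263), 0.1515), (np.int64(288), np.int64(298), 0.152)]
203 [(np.int64(253), np.int64(263), 0.1534), (np.int64(288), np.int64(298), 0.1538), (np.int64(314), np.int64(314), 0.3862)]
204 [(np.int64(253), np.int64(263), 0.15
[... 186 characters left out ...]
86), np.int64(286), 0.3862), (np.int64(288), np.int64(298), 0.1606)]
207 [(np.int64(252), np.int64(263), 0.162), (np.int64(288), np.int64(298), 0.1628)]
208 [(np.int64(252), np.int64(263), 0.1645), (np.int64(288), np.int64(298), 0.1645)]
209 [(np.int64(252), np.int64(263), 0.1662), (np.int64(288), np.int64(299), 0.166)]
210 [(np.int64(252), np.int64(263), 0.1683), (np.int64(288), np.int64(299), 0.1684)]
211 [(np.int64(252), np.int64(263), 0.1691), (np.int64(288), np.int64(299), 0.1702)]
212 [(np.int64(252), np.int64(263), 0.1716), (np.int64(288), np.int64(299), 0.172)]
213 [(np.int64(252), np.int64(263), 0.1733), (np.int64(288), np.int64(299), 0.1737), (np.int64(319), np.int64(319), 0.3862)]
```

```bash
python3 - <<'E'
from h import *
from scipy.spatial.transform import Rotation as R
f,o=pickle.load(open("f_we.pkl","rb"))
q=o["eef_rot"];M=R.from_quat(np.r_[q[1:],q[0]]).as_matrix()
e=np.array([.4870,-.1737,.110])
for z in(.1395,.141,.1425):
    J=ray(f,[(258,196.7),(292.6,196.7)],z);p=J.mean(0)+.006*M[:,0];print(z,np.linalg.norm(J[0]-J[1]),"pin",p.round(4),"tool",(M.T@(p-o["tcp_pos"])).round(4),"need shift mm",((e-p)*1000).round(2))
E
```

```text
0.1395 0.024417913910639175 pin [ 0.4885 -0.1721  0.1395] tool [-0.0011  0.1049 -0.001 ] need shift mm [ -1.51  -1.63 -29.5 ]
0.141 0.02426941779973116 pin [ 0.4881 -0.1722  0.141 ] tool [-0.0016  0.1034 -0.001 ] need shift mm [ -1.08  -1.49 -31.  ]
0.1425 0.024120921688823092 pin [ 0.4876 -0.1724  0.1425] tool [-0.0021  0.1019 -0.001 ] need shift mm [ -0.64  -1.35 -32.5 ]
```

Request:
{"fn": "apply_moves", "kwargs": {"series": [[[-0.6,-1.1,-10],[0,0,0],0.558],[[0,0,-12],[0,0,0],0.558],[[0,0,0],[0,0,0],0.558],[[0,0,0],[0,0,0],0.558]]}}

```text
time_s: 7.45
tcp_pos: [0.4884, -0.1727, 0.2222]
eef_rot: [0.699, -0.699, -0.107, 0.107]
wrist_force: [-0.6, -0.0, -2.3]
opening: 0.56
```

```bash
python3 look.py wrist we2;python3 look.py scene se2;python3 - <<'E'
from h import *
f,o=pickle.load(open("f_we2.pkl","rb"))
crop(f,225,150,325,230,7,"pics/we2z.png")
f,o=pickle.load(open("f_se2.pkl","rb"))
crop(f,150,150,250,250,6,"pics/se2z.png")
E
```

```text
7.45 [ 0.4884 -0.1727  0.2222] [ 0.6991 -0.699  -0.1066  0.1067] [-0.61 -0.01 -2.26] 0.56
7.5 [ 0.4886 -0.1728  0.2225] [-0.699   0.6991  0.1068 -0.1066] [ 0.26  0.37 -1.82] 0.559
```

View pics/we2z.png

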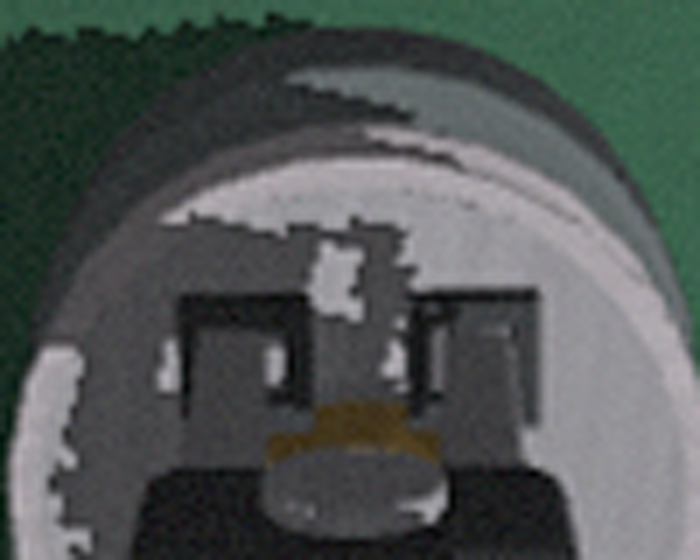

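View pics/se2z.png

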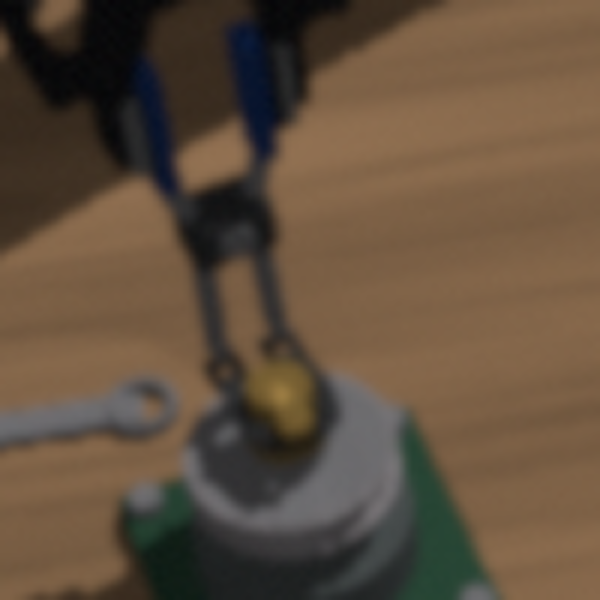

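```bash
python3 - <<'E'
from h import *
from scipy.spatial.transform import Rotation as R
f,o=pickle.load(open("f_we2.pkl","rb"))
q=o["eef_rot"];M=R.from_quat(np.r_[q[1:],q[0]]).as_matrix()
C=cloud(f)
for u in (257,258,260,289,292,295): print(u,[round(float(C[v,u,2]),4) for v in range(192,206)])
T=lambda x,y,ox=225,oy=150:(ox+(x+.5)/7-.5,oy+(y+.5)/7-.5)
L=ray(f,[T(180,290),T(540,290)],.110);Lm=L.mean(0)+.007*M[:,0];print("from lug",Lm,np.linalg.norm(L[0]-L[1]),(M.T@(Lm-o["tcp_pos"])).round(4))
print("lug top rows", proj(f,Lm-.007*M[:,0]))
E
```

```text
257 [0.1029, 0.1082, 0.1093, 0.1077, 0.1088, 0.1083, 0.1207, 0.1225, 0.1259, 0.1269, 0.1291, 0.1312, 0.1335, 0.1353]
258 [0.1058, 0.1081, 0.1099, 0.1091, 0.1086, 0.1087, 0.1203, 0.1236, 0.1256, 0.1273, 0.1294, 0.1308, 0.1358, 0.1349]
260 [0.1061, 0.1074, 0.1084, 0.1096, 0.1085, 0.1089, 0.1204, 0.1241, 0.1259, 0.1279, 0.1297, 0.1318, 0.1336, 0.1366]
289 [0.1055, 0.1086, 0.1084, 0.11, 0.1089, 0.1183, 0.1198, 0.1214, 0.1252, 0.1278, 0.1292, 0.1324, 0.1343, 0.1362]
292 [0.1062, 0.1085, 0.11, 0.1091, 0.1089, 0.1186, 0.1212, 0.1215, 0.1254, 0.1274, 0.1305, 0.132, 0.1347, 0.1362]
295 [0.1059, 0.1101, 0.1091, 0.1093, 0.1095, 0.119, 0.1203, 0.1238, 0.1257, 0.1268, 0.1296, 0.1317, 0.1341, 0.136]
from lug [ 0.48641316 -0.17379431  0.10999843] 0.03717047892855693 [-0.0022  0.1122 -0.0005]
lug top rows [[276.00441398 191.        ]]
```

```bash
python3 - <<'E'
from h import *
from scipy.spatial.transform import Rotation as R
f,o=pickle.load(open("f_we2.pkl","rb"))
q=o["eef_rot"];M=R.from_quat(np.r_[q[1:],q[0]]).as_matrix()
for z in(.118,.119,.120,.121):
    p=ray(f,[(275.3,197.)],z)[0]+.006*M[:,0];print(z,p.round(4),(M.T@(p-o["tcp_pos"])).round(4))
# eye holes: left/right
T=lambda x,y,ox=225,oy=150:(ox+(x+.5)/7-.5,oy+(y+.5)/7-.5)
E=ray(f,[T(360,297),T(360,290)],.110);print([ (M.T@(x+.007*M[:,0]-o["tcp_pos"])).round(4) for x in E])
E
```

```text
0.118 [ 0.4876 -0.174   0.118 ] [-0.0012  0.1042 -0.001 ]
0.119 [ 0.4873 -0.1741  0.119 ] [-0.0015  0.1032 -0.001 ]
0.12 [ 0.487  -0.1742  0.12  ] [-0.0018  0.1022 -0.001 ]
0.121 [ 0.4867 -0.1743  0.121 ] [-0.0021  0.1012 -0.001 ]
[array([-0.0015,  0.1122, -0.0005]), array([-0.0022,  0.1122, -0.0005])]
```

Request:
{"fn": "apply_moves", "kwargs": {"series": [[[-0.3,0.4,-3],[0,0,0],0.558],[[0,0,-2],[0,0,0],0.558],[[0,0,-2],[0,0,0],0.558],[[0,0,0],[0,0,0],0.558]]}}

```text
time_s: 8.05
tcp_pos: [0.488, -0.1723, 0.215]
eef_rot: [0.699, -0.699, -0.107, 0.107]
wrist_force: [-0.4, 0.1, -1.4]
opening: 0.559
```

```bash
python3 look.py wrist we3;python3 look.py scene se3;python3 - <<'E'
from h import *
f,o=pickle.load(open("f_we3.pkl","rb"))
crop(f,225,150,325,230,7,"pics/we3z.png")
f,o=pickle.load(open("f_se3.pkl","rb"))
crop(f,165,180,225,240,9,"pics/se3z.png")
E
```

```text
8.05 [ 0.488  -0.1723  0.215 ] [ 0.6991 -0.6989 -0.1065  0.1068] [-0.41  0.11 -1.43] 0.559
8.1 [ 0.4881 -0.1723  0.2152] [ 0.699  -0.699  -0.1066  0.1067] [ 0.12  0.07 -1.94] 0.557
```

View pics/we3z.png

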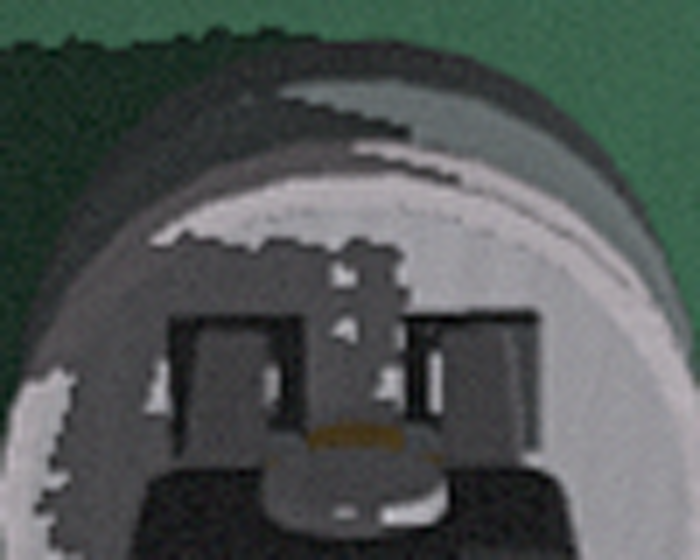

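View pics/se3z.png

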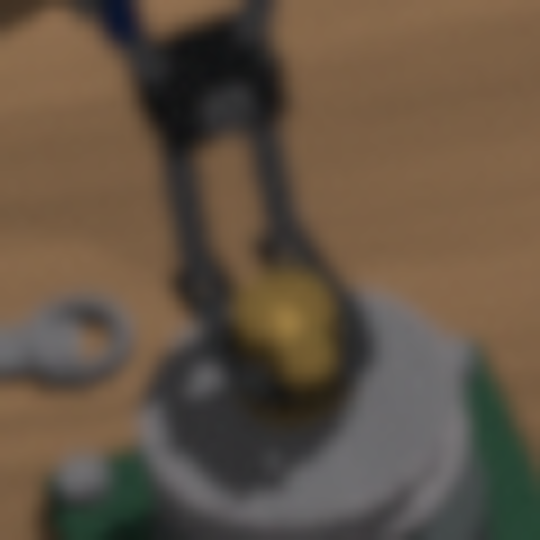

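Tips appear inside both eyes with no contact force. I'll lower in small steps until the shoulders touch.

Request:
{"fn": "apply_moves", "kwargs": {"series": [[[0,0,-0.7],[0,0,0],0.558],[[0,0,-0.7],[0,0,0],0.558],[[0,0,0],[0,0,0],0.558]]}}

```text
time_s: 8.52
tcp_pos: [0.4882, -0.1723, 0.2139]
eef_rot: [-0.699, 0.699, 0.107, -0.107]
wrist_force: [-0.4, -0.6, -1.5]
opening: 0.555
```

Request:
{"fn": "apply_moves", "kwargs": {"series": [[[0,0,-0.6],[0,0,0],0.558],[[0,0,0],[0,0,0],0.558]]}}

```text
time_s: 8.78
tcp_pos: [0.4882, -0.1723, 0.2135]
eef_rot: [-0.699, 0.699, 0.107, -0.107]
wrist_force: [-0.2, -0.8, 0.2]
opening: 0.561
```

Shoulders touch at TCP z = 0.2135 (about 2 N). Now I'll squeeze gradually.

Request:
{"fn": "apply_moves", "kwargs": {"series": [[[0,0,0.3],[0,0,0],0.53],[[0,0,0.2],[0,0,0],0.51],[[0,0,0],[0,0,0],0.51]]}}

```text
time_s: 9.15
tcp_pos: [0.4884, -0.1723, 0.2142]
eef_rot: [-0.699, 0.699, 0.107, -0.106]
wrist_force: [-0.2, 0.0, 3.5]
opening: 0.516
```

Request:
{"fn": "apply_moves", "kwargs": {"series": [[[0,0,0.2],[0,0,0],0.48],[[0,0,0.2],[0,0,0],0.46],[[0,0,0],[0,0,0],0.46]]}}

```text
time_s: 9.52
tcp_pos: [0.4878, -0.1723, 0.2134]
eef_rot: [0.699, -0.699, -0.106, 0.107]
wrist_force: [-0.1, -0.3, -3.2]
opening: 0.466
```

```bash
python3 look.py wrist ws1;python3 - <<'E'
from h import *
f,o=pickle.load(open("f_ws1.pkl","rb"))
crop(f,225,150,325,230,7,"pics/ws1z.png")
E
```

```text
9.525 [ 0.4878 -0.1723  0.2134] [ 0.6992 -0.6989 -0.1062  0.1071] [-0.07 -0.3  -3.18] 0.466
```

View pics/ws1z.png

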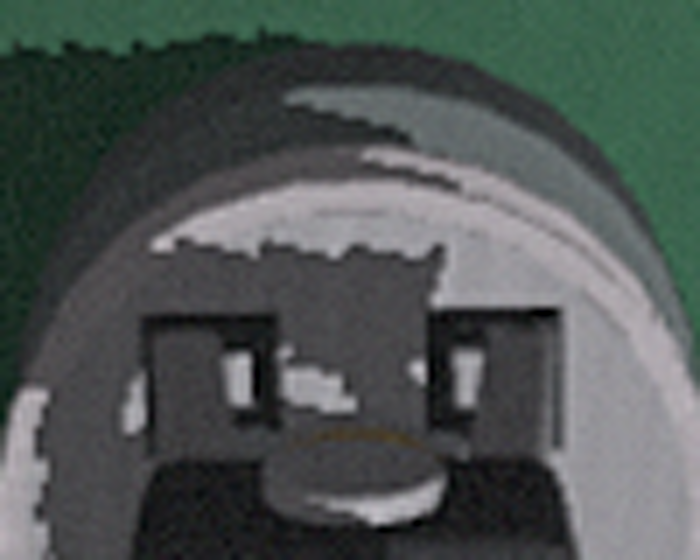

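The eyes have spread (gap from about 98 to 155 crop pixels, roughly 3 mm a side) and the ring is carried on the pins. I'll squeeze to the stop.

Request:
{"fn": "apply_moves", "kwargs": {"series": [[[0,0,0.2],[0,0,0],0.44],[[0,0,0.2],[0,0,0],0.42],[[0,0,0],[0,0,0],0.4],[[0,0,0],[0,0,0],0.4],[[0,0,0],[0,0,0],0.4]]}}

```text
time_s: 10.2
tcp_pos: [0.4882, -0.1723, 0.2146]
eef_rot: [-0.699, 0.699, 0.107, -0.107]
wrist_force: [0.8, 0.2, -2.9]
opening: 0.412
```

```bash
python3 look.py wrist ws2;python3 - <<'E'
from h import *
f,o=pickle.load(open("f_ws2.pkl","rb"))
crop(f,225,150,325,230,7,"pics/ws2z.png")
E
```

```text
10.2 [ 0.4882 -0.1723  0.2146] [-0.699   0.699   0.1067 -0.1067] [ 0.79  0.23 -2.95] 0.412
```

View pics/ws2z.png

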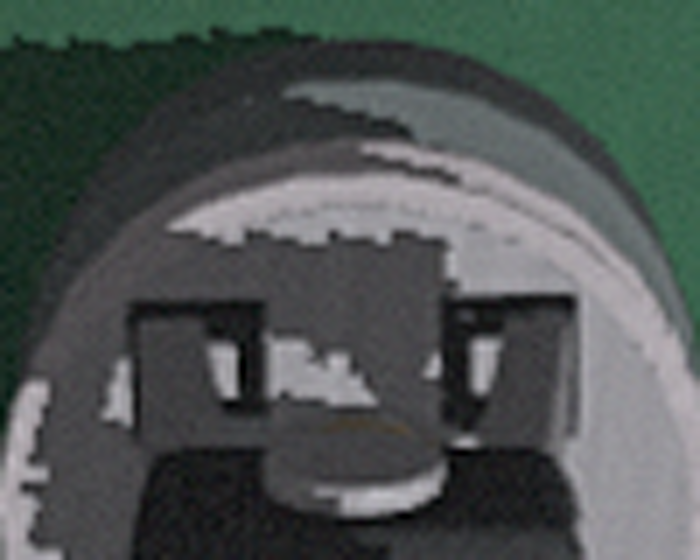

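The ring is spread about 4.9 mm a side at the plier stop (35 mm). Sliding down.

Request:
{"fn": "apply_moves", "kwargs": {"series": [[[0,0,-3],[0,0,0],0.4],[[0,0,-3],[0,0,0],0.4],[[0,0,-3],[0,0,0],0.4],[[0,0,0],[0,0,0],0.4]]}}

```text
time_s: 10.75
tcp_pos: [0.4879, -0.1722, 0.2052]
eef_rot: [0.699, -0.699, -0.106, 0.107]
wrist_force: [-0.4, 0.0, -3.7]
opening: 0.415
```

```bash
python3 look.py scene sd1;python3 look.py wrist wd1;python3 - <<'E'
from h import *
f,o=pickle.load(open("f_wd1.pkl","rb"))
crop(f,225,150,325,230,7,"pics/wd1z.png")
f,o=pickle.load(open("f_sd1.pkl","rb"))
crop(f,165,180,225,240,9,"pics/sd1z.png")
E
```

```text
10.75 [ 0.4879 -0.1722  0.2052] [ 0.6992 -0.6989 -0.1064  0.107 ] [-0.36  0.04 -3.72] 0.415
10.8 [ 0.4881 -0.1723  0.2054] [ 0.6991 -0.6989 -0.1065  0.1068] [-0.09 -0.4  -2.94] 0.414
```

View pics/wd1z.png

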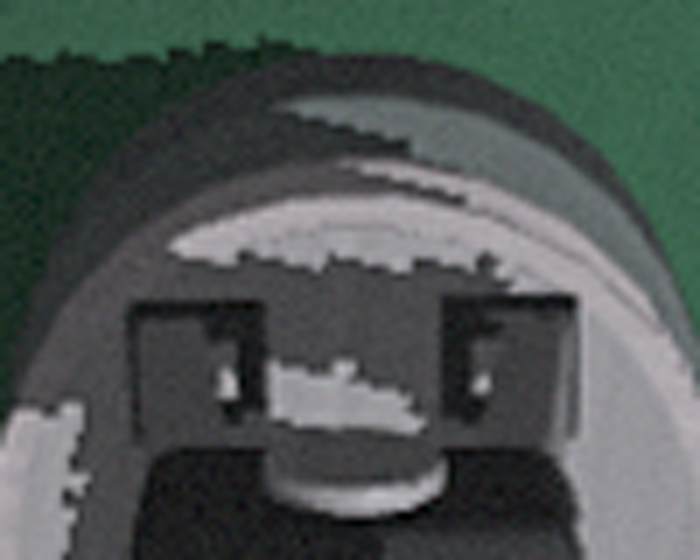

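View pics/sd1z.png

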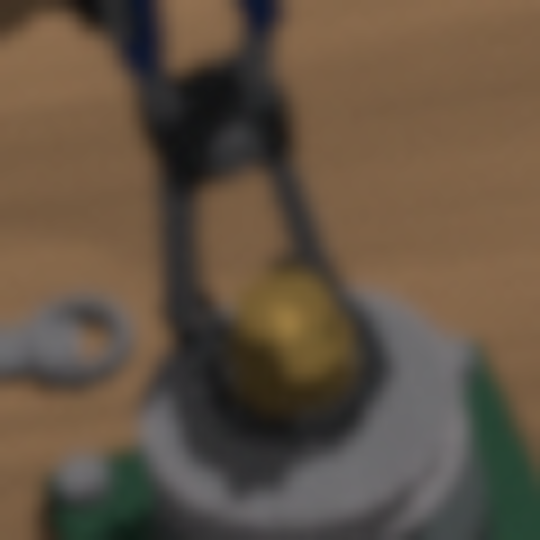

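The ring has come off the cap with the pliers and now sits below the shoulder, level in both views. Continuing toward the pulley.

Request:
{"fn": "apply_moves", "kwargs": {"series": [[[0,0,-3],[0,0,0],0.4],[[0,0,-3],[0,0,0],0.4],[[0,0,-2],[0,0,0],0.4],[[0,0,0],[0,0,0],0.4]]}}

```text
time_s: 11.35
tcp_pos: [0.488, -0.1722, 0.1973]
eef_rot: [0.699, -0.699, -0.107, 0.107]
wrist_force: [0.4, -0.2, -2.8]
opening: 0.416
```

Request:
{"fn": "apply_moves", "kwargs": {"series": [[[0,0,-1.5],[0,0,0],0.4],[[0,0,0],[0,0,0],0.4]]}}

```text
time_s: 11.6
tcp_pos: [0.4882, -0.1723, 0.1961]
eef_rot: [0.699, -0.699, -0.107, 0.107]
wrist_force: [0.0, -0.1, -2.1]
opening: 0.414
```

Request:
{"fn": "apply_moves", "kwargs": {"series": [[[0,0,-1.5],[0,0,0],0.4],[[0,0,0],[0,0,0],0.4]]}}

```text
time_s: 11.85
tcp_pos: [0.4882, -0.1723, 0.1945]
eef_rot: [-0.699, 0.699, 0.107, -0.107]
wrist_force: [0.1, 0.1, -2.2]
opening: 0.412
```

Request:
{"fn": "apply_moves", "kwargs": {"series": [[[0,0,-1.5],[0,0,0],0.4],[[0,0,0],[0,0,0],0.4]]}}

```text
time_s: 12.1
tcp_pos: [0.4883, -0.1724, 0.1932]
eef_rot: [-0.699, 0.699, 0.107, -0.107]
wrist_force: [-0.3, -0.7, -2.4]
opening: 0.409
```

Request:
{"fn": "apply_moves", "kwargs": {"series": [[[0,0,-1],[0,0,0],0.4],[[0,0,0],[0,0,0],0.4]]}}

```text
time_s: 12.35
tcp_pos: [0.4884, -0.1724, 0.1924]
eef_rot: [-0.699, 0.699, 0.107, -0.106]
wrist_force: [-1.4, -1.0, 0.5]
opening: 0.413
```

Request:
{"fn": "apply_moves", "kwargs": {"series": [[[0,0,-1],[0,0,0],0.4],[[0,0,0],[0,0,0],0.4]]}}

```text
time_s: 12.6
tcp_pos: [0.4884, -0.1724, 0.1914]
eef_rot: [-0.699, 0.699, 0.107, -0.106]
wrist_force: [-0.2, 0.2, 1.6]
opening: 0.413
```

Request:
{"fn": "apply_moves", "kwargs": {"series": [[[0,0,-1],[0,0,0],0.4],[[0,0,0],[0,0,0],0.4]]}}

```text
time_s: 12.85
tcp_pos: [0.4884, -0.1724, 0.1904]
eef_rot: [-0.699, 0.699, 0.107, -0.106]
wrist_force: [-0.2, -0.5, 4.2]
opening: 0.414
```

Request:
{"fn": "apply_moves", "kwargs": {"series": [[[0,0,-1],[0,0,0],0.4],[[0,0,0],[0,0,0],0.4]]}}

```text
time_s: 13.1
tcp_pos: [0.4884, -0.1724, 0.1894]
eef_rot: [-0.699, 0.699, 0.107, -0.106]
wrist_force: [-0.6, -0.1, 5.0]
opening: 0.415
```

Request:
{"fn": "apply_moves", "kwargs": {"series": [[[0,0,0],[0,0,0],0.4]]}}

```text
time_s: 13.22
tcp_pos: [0.4884, -0.1724, 0.1894]
eef_rot: [-0.699, 0.699, 0.107, -0.106]
wrist_force: [-0.8, 0.4, 4.7]
opening: 0.412
```

Request:
{"fn": "apply_moves", "kwargs": {"series": [[[0,0,0],[0,0,0],0.4]]}}

```text
time_s: 13.35
tcp_pos: [0.4884, -0.1724, 0.1893]
eef_rot: [-0.699, 0.699, 0.107, -0.106]
wrist_force: [-0.5, 0.5, 4.7]
opening: 0.417
```

```bash
python3 look.py scene sd2;python3 look.py wrist wd2;python3 - <<'E'
from h import *
f,o=pickle.load(open("f_wd2.pkl","rb"))
crop(f,225,150,325,230,7,"pics/wd2z.png")
f,o=pickle.load(open("f_sd2.pkl","rb"))
crop(f,165,190,235,260,9,"pics/sd2z.png")
C=cloud(f).reshape(-1,3);r=np.hypot(C[:,0]-.512,C[:,1]+.165);m=(r>.03)&(r<.04)&(C[:,2]>.06)&(C[:,2]<.09)&(C[:,0]>.51);print(np.median(C[m,2]),m.sum())
f=pickle.load(open("f_scene.pkl","rb"))
C=cloud(f).reshape(-1,3);r=np.hypot(C[:,0]-.512,C[:,1]+.165);m=(r>.03)&(r<.04)&(C[:,2]>.06)&(C[:,2]<.09)&(C[:,0]>.51);print(np.median(C[m,2]),m.sum())
E
```

```text
13.35 [ 0.4884 -0.1724  0.1893] [-0.6989  0.6991  0.1068 -0.1065] [-0.51  0.49  4.66] 0.417
13.4 [ 0.4883 -0.1724  0.1893] [-0.6989  0.6991  0.1068 -0.1065] [-0.42  0.57  4.39] 0.416
0.07700344145658491 245
0.08111381301210255 252
```

View pics/wd2z.png

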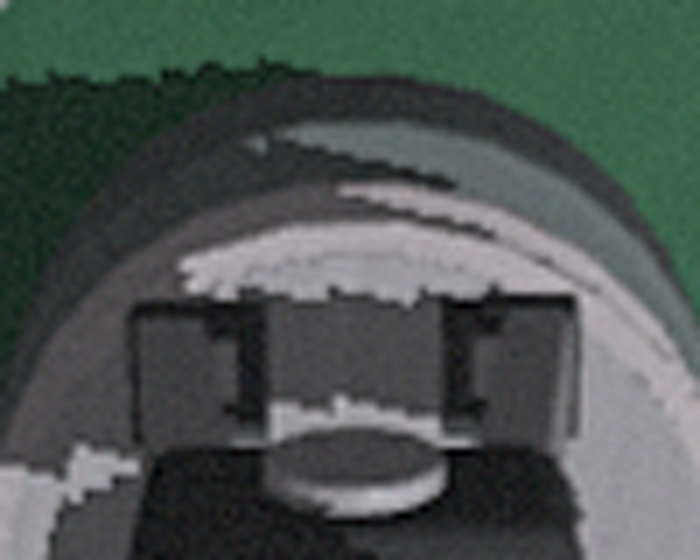

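View pics/sd2z.png

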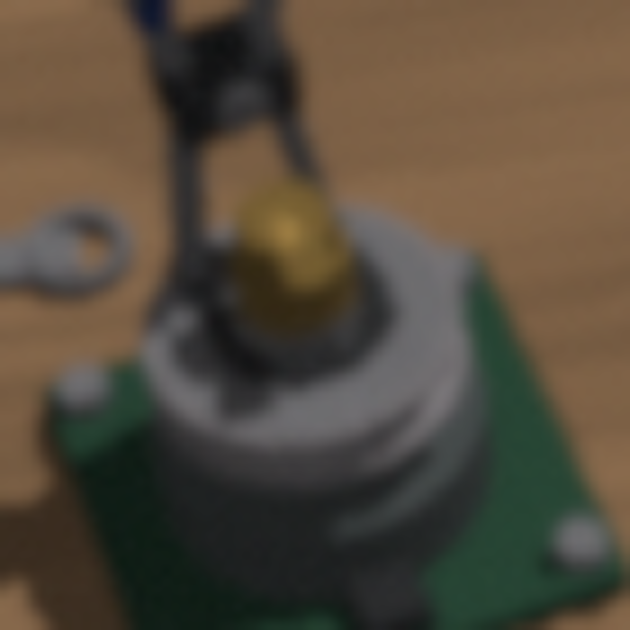

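Depth shows the pulley pressed by about 4.1 mm; force says about 3.5 mm. I need about 5, so I'll go a bit further.

Request:
{"fn": "apply_moves", "kwargs": {"series": [[[0,0,-0.9],[0,0,0],0.4],[[0,0,-0.7],[0,0,0],0.4],[[0,0,0],[0,0,0],0.4],[[0,0,0],[0,0,0],0.4]]}}

```text
time_s: 13.95
tcp_pos: [0.4885, -0.1724, 0.188]
eef_rot: [-0.699, 0.699, 0.107, -0.106]
wrist_force: [-0.0, 0.3, 8.1]
opening: 0.412
```

Request:
{"fn": "apply_moves", "kwargs": {"series": [[[0,0,0],[0,0,0],0.4]]}}

```text
time_s: 14.08
tcp_pos: [0.4885, -0.1724, 0.188]
eef_rot: [-0.699, 0.699, 0.107, -0.106]
wrist_force: [0.2, 0.3, 6.9]
opening: 0.413
```

```bash
python3 look.py scene sd3;python3 - <<'E'
from h import *
f,o=pickle.load(open("f_sd3.pkl","rb"))
C=cloud(f).reshape(-1,3);r=np.hypot(C[:,0]-.512,C[:,1]+.165);m=(r>.03)&(r<.04)&(C[:,2]>.06)&(C[:,2]<.09)&(C[:,0]>.51);print(np.median(C[m,2]),m.sum(),C[m,2].std())
E
```

```text
14.075 [ 0.4885 -0.1724  0.188 ] [-0.6989  0.6991  0.107  -0.1063] [0.17 0.27 6.9 ] 0.413
0.0761590238696569 238 0.006668503553977428
```

All three estimates now agree: pulley pressed about 5 mm (force 5.3, depth 5.0, TCP 4.8). Releasing the ring into the groove.

Request:
{"fn": "apply_moves", "kwargs": {"series": [[[0,0,-0.1],[0,0,0],0.44],[[0,0,-0.2],[0,0,0],0.47],[[0,0,-0.1],[0,0,0],0.5],[[0,0,0],[0,0,0],0.5]]}}

```text
time_s: 14.62
tcp_pos: [0.4884, -0.1724, 0.1874]
eef_rot: [-0.699, 0.699, 0.107, -0.106]
wrist_force: [0.5, 0.2, 5.2]
opening: 0.498
```

Request:
{"fn": "apply_moves", "kwargs": {"series": [[[0,0,0],[0,0,0],0.53],[[0,0,0],[0,0,0],0.555],[[0,0,0],[0,0,0],0.558]]}}

```text
time_s: 15.0
tcp_pos: [0.4879, -0.1722, 0.1865]
eef_rot: [0.699, -0.699, -0.106, 0.107]
wrist_force: [0.2, -0.2, 0.7]
opening: 0.559
```

```bash
python3 look.py scene sr;python3 look.py wrist wr;python3 - <<'E'
from h import *
f,o=pickle.load(open("f_wr.pkl","rb"))
crop(f,225,150,325,230,7,"pics/wrz.png")
f,o=pickle.load(open("f_sr.pkl","rb"))
crop(f,165,190,235,260,9,"pics/srz.png")
C=cloud(f).reshape(-1,3);r=np.hypot(C[:,0]-.512,C[:,1]+.165);m=(r>.03)&(r<.04)&(C[:,2]>.06)&(C[:,2]<.09)&(C[:,0]>.51);print(np.median(C[m,2]),m.sum(),C[m,2].std())
E
```

```text
15.0 [ 0.4879 -0.1722  0.1865] [ 0.6992 -0.6988 -0.1063  0.107 ] [ 0.24 -0.23  0.73] 0.559
15.05 [ 0.4879 -0.1722  0.1865] [ 0.6992 -0.6988 -0.1063  0.107 ] [ 0.08 -0.33  0.42] 0.56
0.07694277954859002 252 0.006564954600375088
```

View pics/wrz.png

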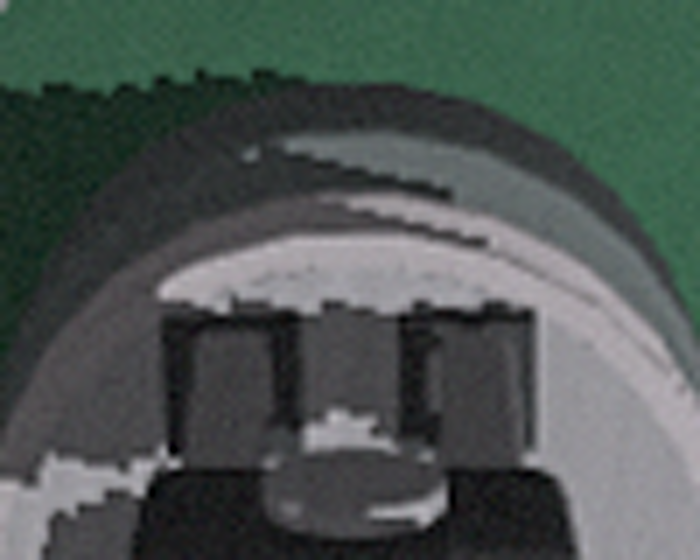

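View pics/srz.png

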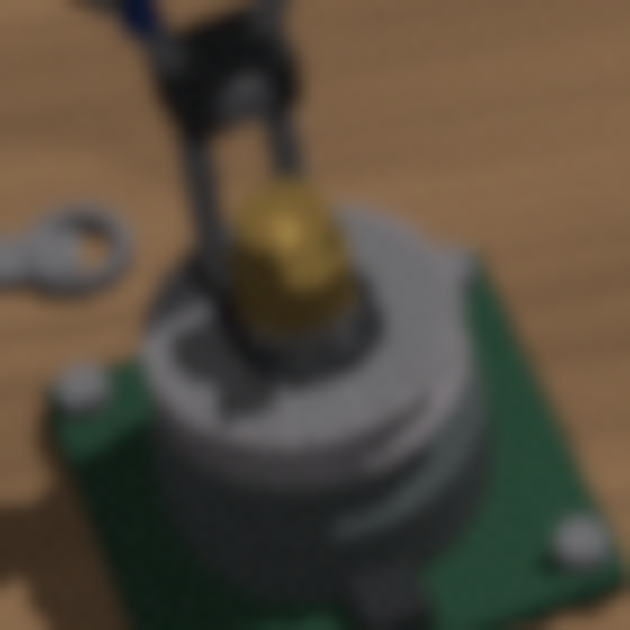

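The ring has closed, and the pulley stays down by about 4.2 mm as it should with the ring home. I'll ease the grip a hair and withdraw.

Request:
{"fn": "apply_moves", "kwargs": {"series": [[[0,0,0.5],[0,0,0],0.563],[[0,0,1],[0,0,0],0.563],[[0,0,0],[0,0,0],0.563]]}}

```text
time_s: 15.48
tcp_pos: [0.4881, -0.1723, 0.1884]
eef_rot: [0.699, -0.699, -0.107, 0.107]
wrist_force: [-0.8, 0.2, -2.8]
opening: 0.565
```

Request:
{"fn": "apply_moves", "kwargs": {"series": [[[0,0,1.5],[0,0,0],0.563],[[0,0,0],[0,0,0],0.563]]}}

```text
time_s: 15.72
tcp_pos: [0.4883, -0.1724, 0.1903]
eef_rot: [-0.699, 0.699, 0.107, -0.107]
wrist_force: [0.2, 0.3, -2.1]
opening: 0.56
```

Request:
{"fn": "apply_moves", "kwargs": {"series": [[[0,0,2],[0,0,0],0.563],[[0,0,2],[0,0,0],0.563],[[0,0,0],[0,0,0],0.563]]}}

```text
time_s: 16.1
tcp_pos: [0.4884, -0.1724, 0.1944]
eef_rot: [-0.699, 0.699, 0.107, -0.106]
wrist_force: [-0.7, 0.7, -1.4]
opening: 0.564
```

Clean withdrawal with no pull on the ring. Next: raise, and look at the ring.

Request:
{"fn": "apply_moves", "kwargs": {"series": [[[0,0,20],[0,0,0],0.563],[[0,0,35],[0,0,0],0.563],[[0,0,34],[0,0,0],0.563],[[0,0,0],[0,0,0],0.563],[[0,0,0],[0,0,0],0.563]]}}

```text
time_s: 16.73
tcp_pos: [0.4878, -0.1721, 0.2821]
eef_rot: [0.699, -0.699, -0.106, 0.107]
wrist_force: [-0.0, 0.5, -2.3]
opening: 0.567
```

```bash
python3 look.py scene sf;python3 look.py wrist wf;python3 - <<'E'
from h import *
f,o=pickle.load(open("f_wf.pkl","rb"))
crop(f,205,110,345,240,5,"pics/wfz.png")
C=cloud(f)
print("shoulder rows")
for u in (257,260,290,293): print(u,[round(float(C[v,u,2]),4) for v in range(190,206)])
f,o=pickle.load(open("f_sf.pkl","rb"))
crop(f,165,180,235,250,9,"pics/sfz.png")
C=cloud(f).reshape(-1,3);r=np.hypot(C[:,0]-.512,C[:,1]+.165);m=(r>.03)&(r<.04)&(C[:,2]>.06)&(C[:,2]<.09)&(C[:,0]>.51);print(np.median(C[m,2]),m.sum(),C[m,2].std())
E
```

```text
16.725 [ 0.4878 -0.1721  0.2821] [ 0.6992 -0.6988 -0.1063  0.1071] [-0.02  0.53 -2.34] 0.567
16.775 [ 0.4875 -0.172   0.2816] [ 0.6995 -0.6986 -0.1058  0.1075] [ 0.21 -0.03 -2.25] 0.566
shoulder rows
257 [0.0804, 0.081, 0.0818, 0.0817, 0.082, 0.0822, 0.0823, 0.1798, 0.1811, 0.1842, 0.1861, 0.1882, 0.1892, 0.1933, 0.1943, 0.1972]
260 [0.0819, 0.0811, 0.0811, 0.08, 0.0815, 0.0817, 0.0819, 0.181, 0.1814, 0.1836, 0.1864, 0.1878, 0.1902, 0.1918, 0.1954, 0.1964]
290 [0.0821, 0.0822, 0.0816, 0.0816, 0.0815, 0.0813, 0.0795, 0.1805, 0.1829, 0.1849, 0.1863, 0.188, 0.191, 0.1934, 0.1937, 0.1969]
293 [0.0812, 0.0808, 0.0809, 0.0814, 0.082, 0.0823, 0.0793, 0.179, 0.181, 0.1844, 0.1866, 0.1868, 0.1916, 0.1932, 0.1948, 0.1968]
0.07706300723225182 251 0.006573447691646987
```

View pics/wfz.png

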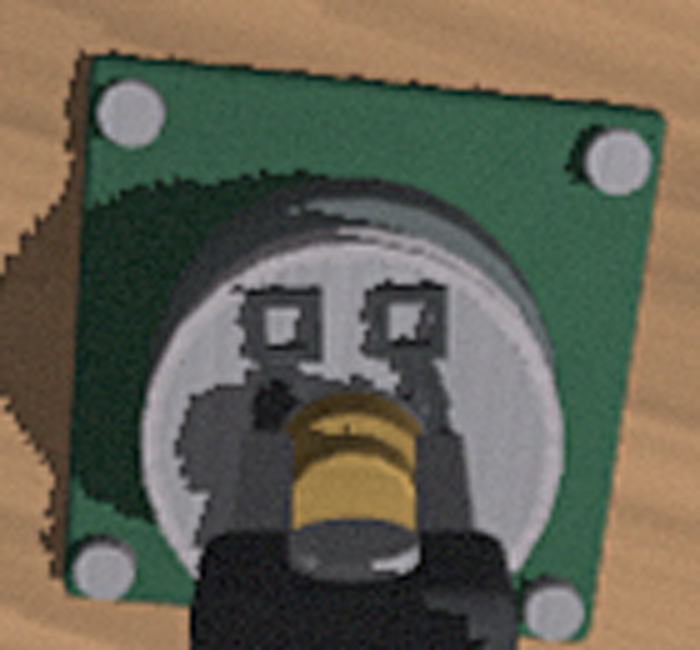

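View pics/sfz.png

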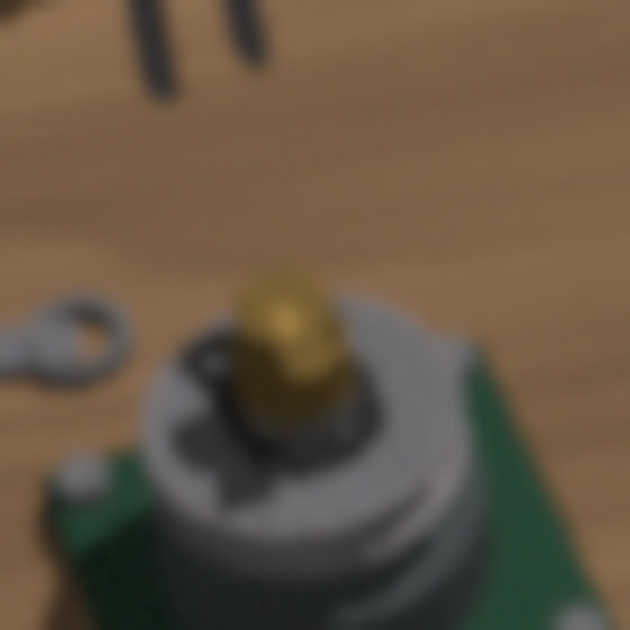

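The ring is home: closed, level on the pulley, with the pulley held at about 4 mm. Now I'll take the pliers back above the holder.

Request:
{"fn": "apply_moves", "kwargs": {"series": [[[3,58,0],[0,0,1.4],0.563],[[3,58,0],[0,0,1.4],0.563],[[3,59,0],[0,0,1.4],0.563],[[3,59,0],[0,0,1.4],0.563],[[3,59,0],[0,0,1.4],0.563],[[4,59,0],[0,0,1.4],0.563],[[0,0,-30],[0,0,0],0.563],[[0,0,-35],[0,0,0],0.563],[[0,0,-8],[0,0,0],0.563],[[0,0,0],[0,0,0],0.563],[[0,0,0],[0,0,0],0.563]]}}

```text
time_s: 18.2
tcp_pos: [0.5081, 0.1797, 0.2115]
eef_rot: [0.689, -0.689, -0.158, 0.156]
wrist_force: [0.6, -0.1, -2.3]
opening: 0.561
```

```bash
python3 look.py wrist wh;python3 look.py scene shh;python3 - <<'E'
from h import *
f,o=pickle.load(open("f_wh.pkl","rb"))
crop(f,205,130,345,250,5,"pics/whz.png")
f,o=pickle.load(open("f_shh.pkl","rb"))
crop(f,290,120,380,240,5,"pics/shhz.png")
E
```

```text
18.2 [0.5081 0.1797 0.2115] [ 0.6895 -0.6893 -0.1583  0.1565] [ 0.64 -0.12 -2.31] 0.561
18.25 [0.5082 0.1797 0.2117] [ 0.6895 -0.6892 -0.1584  0.1564] [ 0.31 -0.02 -1.98] 0.565
```

View pics/whz.png

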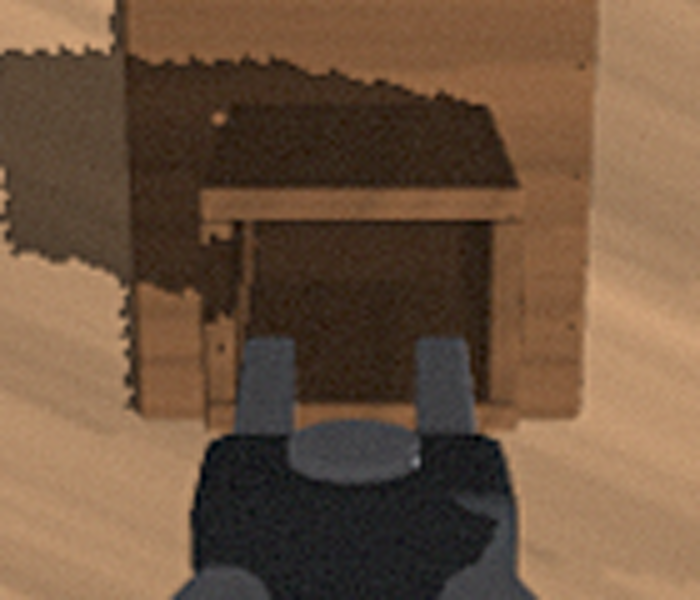

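View pics/shhz.png

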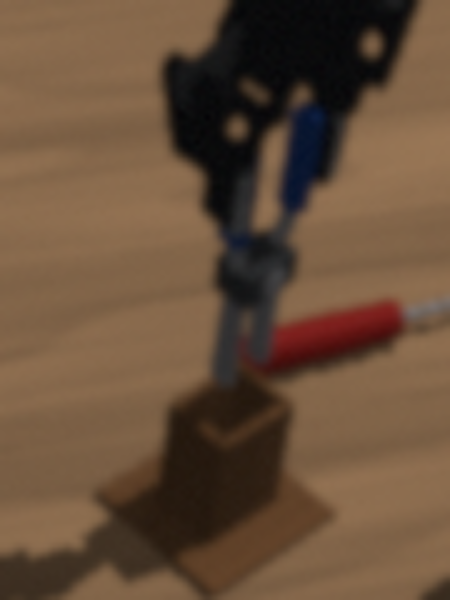

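```bash
python3 - <<'E'
from h import *
from scipy.spatial.transform import Rotation as R
f,o=pickle.load(open("f_wh.pkl","rb"))
q=o["eef_rot"];M=R.from_quat(np.r_[q[1:],q[0]]).as_matrix()
print("open ang",np.degrees(np.arctan2(M[1,2],M[0,2])))
T=lambda x,y,ox=205,oy=130:(ox+(x+.5)/5-.5,oy+(y+.5)/5-.5)
for z in (.107,.109):
    J=ray(f,[T(271,338),T(441,338)],z);p=J.mean(0)+.006*M[:,0];print("pin",p.round(4),np.linalg.norm(J[0]-J[1]),(M.T@(p-o["tcp_pos"])).round(4))
Hc=ray(f,[T(201,190),T(521,190),T(207,428),T(520,428)],.08);print("holder",Hc.mean(0),Hc[:2].mean(0)+.02*M[:,0],np.linalg.norm(Hc[0]-Hc[1]),np.linalg.norm(Hc[0]-Hc[2]))
d=Hc[1]-Hc[0];print(np.degrees(np.arctan2(d[1],d[0])))
C=cloud(f);print([round(float(C[v,260,2]),4) for v in range(192,204)],[round(float(C[v,293,2]),4) for v in range(192,204)])
# block: front top edge etc
for n,z in(("block front bottom",.1635),):
    B=ray(f,[T(207,437),T(503,437)],z);print(n,B.mean(0),np.linalg.norm(B[0]-B[1]),B.mean(0)+.012*M[:,0])
E
```

```text
open ang 115.71916523169864
pin [0.5077 0.1787 0.107 ] 0.023965615793771374 [-0.0011  0.1045 -0.0007]
pin [0.5072 0.1784 0.109 ] 0.02377078823461033 [-0.0017  0.1025 -0.0007]
holder [0.50552015 0.1788174  0.08      ] [0.50625102 0.17894914 0.08005069] 0.04872145646404654 0.038561211159481475
115.61056321573308
[0.0268, 0.0297, 0.0328, 0.036, 0.0388, 0.0426, 0.1085, 0.1113, 0.112, 0.1167, 0.1183, 0.1195] [0.0258, 0.03, 0.0332, 0.0362, 0.0392, 0.0423, 0.1098, 0.111, 0.1135, 0.1153, 0.118, 0.119]
block front bottom [0.49698195 0.17317998 0.1635    ] 0.03274833729306454 [0.50779309 0.1783875  0.16353042]
```

Request:
{"fn": "apply_moves", "kwargs": {"series": [[[-1.4,0.4,-5],[0,0,0],0.563],[[0,0,-25],[0,0,0],0.563],[[0,0,-30],[0,0,0],0.563],[[0,0,-12],[0,0,0],0.563],[[0,0,0],[0,0,0],0.563],[[0,0,0],[0,0,0],0.563]]}}

```text
time_s: 19.05
tcp_pos: [0.5067, 0.1804, 0.1393]
eef_rot: [0.689, -0.689, -0.158, 0.157]
wrist_force: [0.1, -0.0, -1.7]
opening: 0.566
```

```bash
python3 look.py wrist wh2;python3 - <<'E'
from h import *
f,o=pickle.load(open("f_wh2.pkl","rb"))
crop(f,205,150,345,270,5,"pics/wh2z.png")
E
```

```text
19.05 [0.5067 0.1804 0.1393] [ 0.6894 -0.6892 -0.1583  0.1568] [ 0.08 -0.02 -1.67] 0.566
```

View pics/wh2z.png

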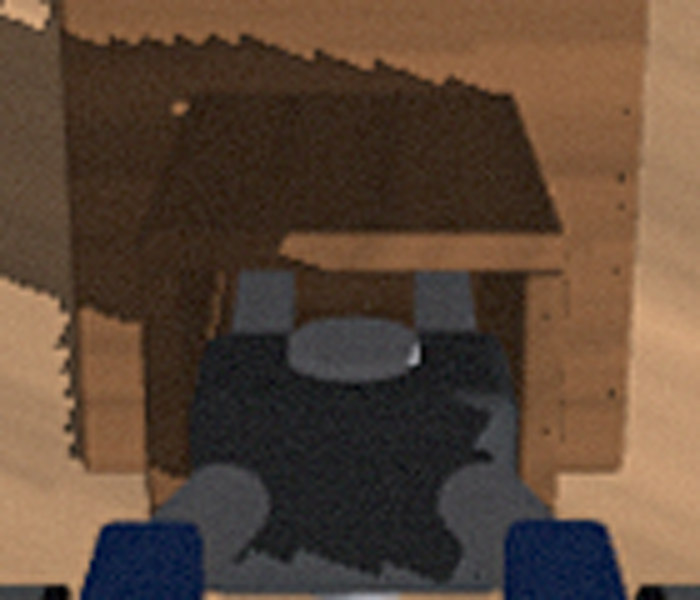

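```bash
python3 - <<'E'
from h import *
from scipy.spatial.transform import Rotation as R
f,o=pickle.load(open("f_wh2.pkl","rb"))
q=o["eef_rot"];M=R.from_quat(np.r_[q[1:],q[0]]).as_matrix()
T=lambda x,y,ox=205,oy=150:(ox+(x+.5)/5-.5,oy+(y+.5)/5-.5)
B=ray(f,[T(203,334),T(503,334)],.090);print("block w",np.linalg.norm(B[0]-B[1]),"front tool",(M.T@(B.mean(0)-o["tcp_pos"])).round(4), "-> centre x +12")
H=ray(f,[T(142,235),T(562,235),T(352,271)],.080);print("holder w",np.linalg.norm(H[0]-H[1]),"outer front tool",(M.T@(H[:2].mean(0)-o["tcp_pos"])).round(4),"inner",(M.T@(H[2]-o["tcp_pos"])).round(4))
E
```

```text
block w 0.03340042867233508 front tool [-0.0128  0.0493 -0.0013] -> centre x +12
holder w 0.04830551100690527 outer front tool [-0.0213  0.0593 -0.0013] inner [-0.017   0.0593 -0.0014]
```

Aligned within 1 mm. I'll lower into the mouth.

Request:
{"fn": "apply_moves", "kwargs": {"series": [[[-0.7,-0.3,-5],[0,0,0],0.563],[[0,0,-5],[0,0,0],0.563],[[0,0,-3],[0,0,0],0.563],[[0,0,0],[0,0,0],0.563]]}}

```text
time_s: 19.6
tcp_pos: [0.5048, 0.1797, 0.1247]
eef_rot: [-0.689, 0.689, 0.157, -0.158]
wrist_force: [0.5, -0.4, -2.3]
opening: 0.562
```

Request:
{"fn": "apply_moves", "kwargs": {"series": [[[0,0,-4],[0,0,0],0.563],[[0,0,-4],[0,0,0],0.563],[[0,0,-2],[0,0,0],0.563],[[0,0,0],[0,0,0],0.563]]}}

```text
time_s: 20.1
tcp_pos: [0.5054, 0.1799, 0.1155]
eef_rot: [0.689, -0.689, -0.158, 0.157]
wrist_force: [0.3, -0.6, 0.9]
opening: 0.566
```

Request:
{"fn": "apply_moves", "kwargs": {"series": [[[0,0,-0.5],[0,0,0],0.563],[[0,0,0],[0,0,0],0.563]]}}

```text
time_s: 20.35
tcp_pos: [0.5057, 0.18, 0.1154]
eef_rot: [0.689, -0.689, -0.158, 0.157]
wrist_force: [-0.4, 1.0, 5.0]
opening: 0.566
```

```bash
python3 look.py wrist wh3;python3 look.py scene sh3;python3 - <<'E'
from h import *
f,o=pickle.load(open("f_wh3.pkl","rb"))
crop(f,205,150,345,290,4,"pics/wh3z.png")
f,o=pickle.load(open("f_sh3.pkl","rb"))
crop(f,290,120,380,240,5,"pics/sh3z.png")
E
```

```text
20.35 [0.5057 0.18   0.1154] [ 0.6894 -0.6892 -0.1582  0.157 ] [-0.38  1.05  4.98] 0.566
20.4 [0.5056 0.18   0.1153] [ 0.6894 -0.6892 -0.1581  0.157 ] [0.06 0.09 5.44] 0.566
```

View pics/wh3z.png

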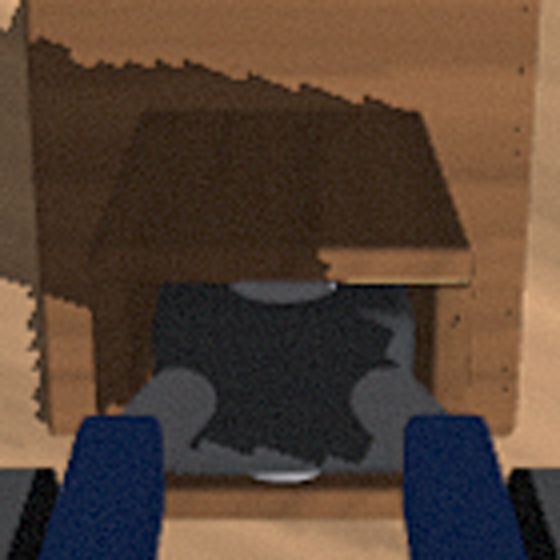

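View pics/sh3z.png

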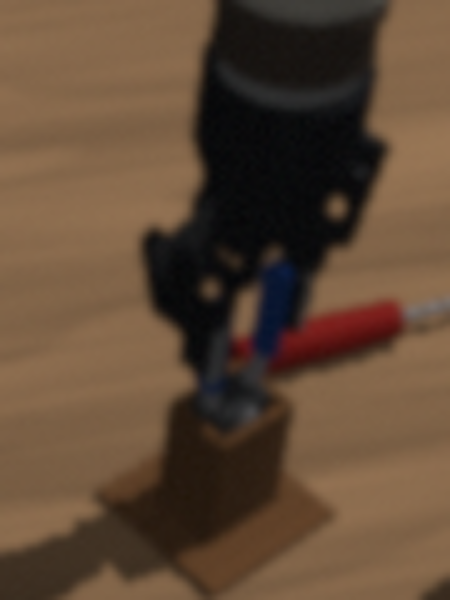

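The pliers are seated on the floor (stiff contact, tip height about 6–7 mm, block inside the mouth with clearance). Opening and retreating.

Request:
{"fn": "apply_moves", "kwargs": {"series": [[[0,0,0.4],[0,0,0],0.6],[[0,0,0],[0,0,0],0.7],[[0,0,0],[0,0,0],0.85],[[0,0,0],[0,0,0],1],[[0,0,0],[0,0,0],1],[[0,0,0],[0,0,0],1]]}}

```text
time_s: 21.2
tcp_pos: [0.5051, 0.1798, 0.115]
eef_rot: [0.689, -0.689, -0.158, 0.158]
wrist_force: [0.2, -0.1, 0.2]
opening: 1.0
```

Request:
{"fn": "apply_moves", "kwargs": {"series": [[[0,0,10],[0,0,0],1],[[0,0,30],[0,0,0],1],[[0,0,50],[0,0,0],1],[[0,0,50],[0,0,0],1],[[-45,35,20],[0,0,0],1],[[-45,40,0],[0,0,0],1],[[-45,40,0],[0,0,0],1],[[-45,40,0],[0,0,0],1],[[-40,40,0],[0,0,0],1],[[0,40,0],[0,0,0],1],[[0,0,0],[0,0,0],1]]}}

```text
time_s: 22.58
tcp_pos: [0.2843, 0.4171, 0.2753]
eef_rot: [0.689, -0.689, -0.159, 0.159]
wrist_force: [0.0, -0.3, -0.6]
opening: 0.999
```

```bash
python3 look.py scene s9;python3 look.py top t9;python3 - <<'E'
from h import *
f,o=pickle.load(open("f_s9.pkl","rb"))
a=f["frame"][160:250,300:370];b=f["frame"][190:260,160:240]
cv2.imwrite("pics/s9z.png",np.hstack([cv2.resize(a,(350,450),interpolation=2),cv2.resize(b,(440,450),interpolation=2)]))
t,_=pickle.load(open("f_t9.pkl","rb"))
a=t["frame"][190:260,170:260];b=t["frame"][180:270,315:405]
cv2.imwrite("pics/t9z.png",np.hstack([cv2.resize(a,(390,400),interpolation=2),cv2.resize(b,(400,400),interpolation=2)]))
t0=pickle.load(open("f_top.pkl","rb"));s0=pickle.load(open("f_scene.pkl","rb"))
for n,x,y in(("top",t0,t),("scene",s0,f)):
    d=cv2.absdiff(cv2.GaussianBlur(x["frame"],(5,5),0),cv2.GaussianBlur(y["frame"],(5,5),0)).max(2)>45
    k,l,st,c=cv2.connectedComponentsWithStats(d.astype(np.uint8)); print(n,[s.tolist() for s in st[1:] if s[4]>15])
C=cloud(f).reshape(-1,3);r=np.hypot(C[:,0]-.512,C[:,1]+.165);m=(r>.03)&(r<.04)&(C[:,2]>.06)&(C[:,2]<.09)&(C[:,0]>.51);print("pulley",np.median(C[m,2]))
E
```

```text
22.575 [0.2843 0.4171 0.2753] [ 0.6894 -0.6887 -0.1592  0.1586] [ 0.02 -0.35 -0.56] 0.999
22.625 [0.2846 0.4156 0.2752] [-0.6891  0.6892  0.1584 -0.1583] [ 0.01 -0.04 -0.02] 0.999
top [[358, 220, 6, 12, 31], [376, 224, 7, 13, 45], [393, 227, 4, 5, 16], [365, 232, 5, 9, 25], [153, 254, 310, 144, 11662], [110, 321, 276, 95, 10911], [0, 340, 43, 37, 867], [431, 407, 10, 13, 58]]
scene [[223, 45, 18, 19, 204], [392, 57, 11, 18, 149], [415, 56, 8, 8, 50], [131, 106, 61, 45, 425], [170, 136, 194, 35, 3343], [111, 164, 238, 47, 4695], [185, 210, 6, 6, 29]]
pulley 0.07696130492879064
```

View pics/s9z.png

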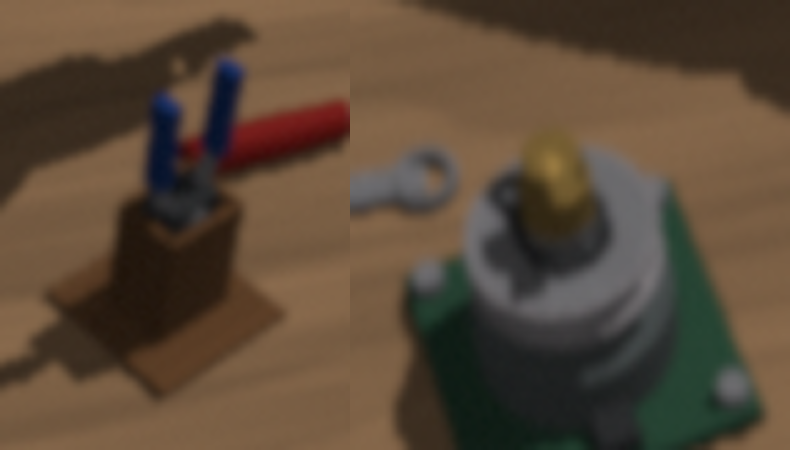

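View pics/t9z.png

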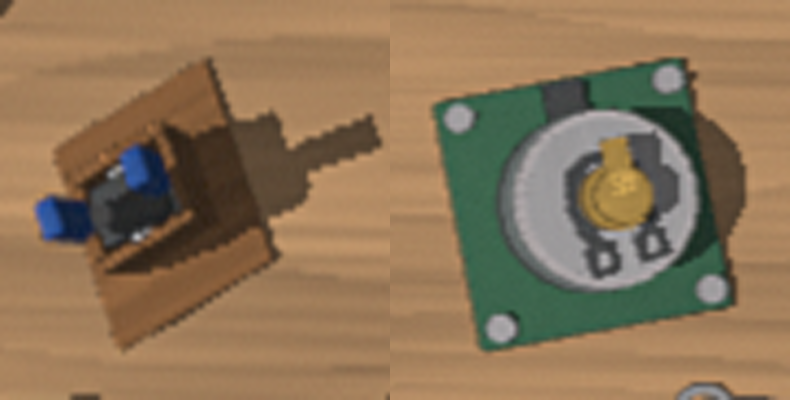

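View pics/t9.png

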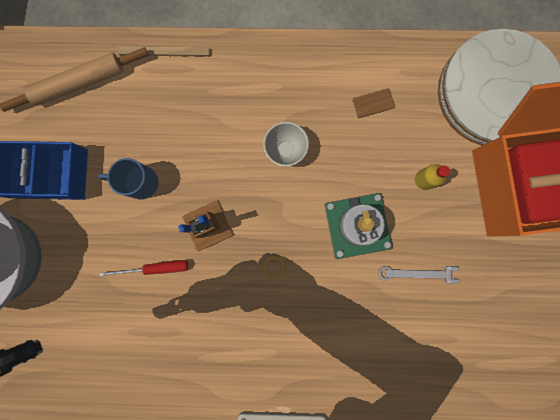

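The final views show the pliers standing upright in the holder at (205,225) and the ring closed around the spindle with its eyes below the cap at (366,238). Apart from the arm and its shadow, the only image differences from the start are at the ring. Handing in.

```bash
python3 -c "
from cell import ctrl
print(ctrl.job_done())"
```

```text
the job is handed in; nothing more can be done
None
```

I refitted the snap ring in the spindle groove, put the pliers back upright in their holder and let go. The job was handed in at about 22.6 s of the 48 s allowed.

- **Ring:** I spread it about 4.9 mm a side, slid it off the cap and pressed the pulley down about 5 mm. Force gave 5.3 mm, depth 5.0 mm and arm travel 4.8 mm. The force on the pulley was about 10–11 N at most, clear of its overload and its stop.
- **After release:** The ring looks closed. The pulley stayed down 4.0–4.2 mm by depth readings, against the 4 mm expected with the ring home. The pliers came out without pulling on the ring.
- **Pliers and bench:** The last views show the pliers standing in the holder and the robot clear of everything. Comparing start and end pictures, the only changes besides the arm and its shadow are at the ring.
- **Disagreements:** Partway down, force and depth differed by about 0.6 mm (3.5 against 4.1 mm). They agreed within 0.5 mm at the final depth. No check failed.

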